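Set up the nut dispensers on the stall counter

ROBOT

A 7-joint arm with a two-finger parallel gripper is mounted at the origin on the work surface. World frame = base frame: x ahead of the robot, y to its left, z up, the work surface at z = 0. Lengths are in m, angles in rad, forces in N, time in s.
With the tool pointing down it reaches from about 0.4 to 0.85 m from the base axis. Payload 4.4 kg.
Tool frame: the origin (TCP) lies midway between the tips of the shut fingers; the grasp point (between the pads) lies 19 mm behind it (arm.grasp_offset is the distance from the TCP to the grasp point, in m); z points along the fingers, y is the line along which they close (so a half turn about z gives the same grasp; the last joint's range is limited). The gripper opens to 94 mm and grips with 3 to 60 N. Pads are 16 mm wide; open, the fingers measure 119 mm over their backs; the gripper's body (75 mm by 177 mm) begins 78 mm behind the grasp point.
Start: joints at [-1.215, 0.628, 0.038, 1.517, -0.027, 0.996, -0.02], TCP at [0.266, 0.593, 0.205] pointing down, gripper open.
Joint ranges: [-3.06, 3.06], [-0.37, 2.12], [-1.25, 1.32], [0.18, 2.47], [-1.1, 4.24], [0.23, 1.98], [-2.94, 2.94]. Speed limits (rad/s): [2.57, 2.57, 3.14, 3.14, 3.14, 3.14, 3.14].

INTERFACE

Orientations are given as a unit quaternion [x, y, z, w].
In Python, from station import arm, eyes, recognise gives the robot as it stands.
- The arm moves only by the tool arm_command, never from a script. Its argument "targets" is a list of rows, each an object with "fingers": the opening, from -1 (shut) to 1 (fully open); "offset": the shift along the world's x, y, z normalised to -1 to 1, where 1 is 100 mm, a list of three; "turn": the turn, a rotation vector about the world's x, y, z normalised to -1 to 1, where 1 is 360 degrees, a list of three. A call has 1 to 12 rows; each row is the pose to reach, as a shift and turn from the pose commanded when the call began, turning the shorter way round; what a row does not reach only later rows make up. A row lasts 1/8 s, in which the tool goes at most 62.5 mm and 10.7 degrees, less where a joint would pass 70% of its speed; a pose out of reach is approached as far as the arm can. A call with a number of a shift or a turn outside -1 to 1 is refused whole. A call with a gripper value outside its range is refused whole. The fingers move at their own pace and stop on an object; "force" is the grip in N (left out, the last holds). Time passes only in rows, so rows that repeat a pose let the fingers close. It gives the time, the measured TCP pose, the force, the opening and the grip force at its end, in the units of the state.
- arm.read_state(): the state, without advancing time (a new reading comes with each control period).
- eyes.read_camera(name): name is "scene" or "top" or "wrist"; returns the picture (384x512x3 uint8, red, green, blue); there is no depth.
- eyes.camera_params(name): a dict with "intrinsics" (3x3 intrinsics, pixels), "R" (3x3) and "t" (3): a world point X has camera coordinates R X + t. Camera axes: x right, y down, z forward; pixel columns grow to the right and rows downward; lengths in m; the calibration is good to about 2 mm. A picture is of the moment at which its call begins: read the wrist's pose just before it. camera_params takes no time and is no camera call; for the wrist camera it gives the pose at the moment of the call.
- arm.sign_off(): hands the job in; it is judged then, once.
Trained networks look in the newest picture that a camera, given by its name, has taken for a name from the list of things; names that differ only in an ending like _2 or _b are one class to them, and where a whole thing is asked for, a point or a joint stands for the part that bears it (a point fixed in the world has none). Each returns a list of dicts, best first, with "p" (0 to 1); they miss things now and then, are a little off and sometimes report something else, mostly with a low value. They report only what shows in the picture. A call takes as long as a camera call.
- recognise(target, camera): "location" ([column, row] in pixels, amid what is visible of it).
The state is a dict: "time": time; "joint_pos": joint angles; "dq": joint speeds; "joint_efforts": joint torques, N m; "ee_pos": TCP position; "tcp_rot": TCP orientation; "force": force on the tool from outside, world axes, zero at the start; "torque": the same for the moment, N m; "finger_gap": finger opening in m; "finger_force": force on a finger pad.
Only numpy, scipy, OpenCV 4.12 (cv2) and the standard library are available. Lean on these libraries where they do the work, as an engineer would, in place of code of your own. Each camera call takes 0.05 s, during which the arm holds its last target. There are 200 camera calls.

TASK

Set up the nut stand for the day: slide every dispenser on the counter onto a rail of its own, spout first, until it is fully home and the catch clicks in. Tip all the nuts from the scoop into the open dispenser, and hang the empty scoop by its handle on the hook, leaving the jars and the cheese where they are.

Things in the scene. Friction and masses are not known exactly. Their poses are not given: they have to be found in the camera images.
- stand: Fixed aluminium stand, deck top 30 mm up, 300 mm wide (y), x from -115 to +100 mm of its origin (on the counter). Three slippery T-rails along x, 105 mm apart: heads 30 mm wide, tops 12 mm above the deck, round noses at x = -30 mm, red end stops 15 mm high at x = +86 mm. A dispenser is set down on the bare deck before the nose (robot's side) and slid in +x; play +-1.2 mm sideways, 1.5 mm up.
- bay0 (a point): Rail 0 (right, at -y): point on the deck where a dispenser's origin lies when fully home (foot 1.5 mm short of the stop); x axis is the sliding direction. The foot first meets the rail nose when the dispenser's origin is 115 mm before this point.
- bay1 (a point): Rail 1 (middle): point on the deck where a dispenser's origin lies when fully home (foot 1.5 mm short of the stop); x axis is the sliding direction. The foot first meets the rail nose when the dispenser's origin is 115 mm before this point.
- bay2 (a point): Rail 2 (left, at +y): point on the deck where a dispenser's origin lies when fully home (foot 1.5 mm short of the stop); x axis is the sliding direction. The foot first meets the rail nose when the dispenser's origin is 115 mm before this point.
- catch0 (a joint): Brass spring roller catch in the head of rail 0, 30 mm ahead of bay0. 0 = roller up (rail empty, or dispenser latched with the roller in its notch); 0.001 to 0.004 m = pressed down under a dispenser not yet home. Pushing a dispenser over it takes 6 to 9 N, and it then holds with about 5 N.
- catch1 (a joint): Brass spring roller catch in the head of rail 1, 30 mm ahead of bay1. 0 = roller up (rail empty, or dispenser latched with the roller in its notch); 0.001 to 0.004 m = pressed down under a dispenser not yet home. Pushing a dispenser over it takes 6 to 9 N, and it then holds with about 5 N.
- catch2 (a joint): Brass spring roller catch in the head of rail 2, 30 mm ahead of bay2. 0 = roller up (rail empty, or dispenser latched with the roller in its notch); 0.001 to 0.004 m = pressed down under a dispenser not yet home. Pushing a dispenser over it takes 6 to 9 N, and it then holds with about 5 N.
- disp_open: Empty open slim dispenser, 0.32 kg: clear hopper box 124 mm long (x), 66 wide (y), rim 120 mm high, on a blue foot 110 mm long. Origin: centre of the underside; x towards the spout. Grip across the flat sides (y = +-33 mm). Inside, the 118 x 60 mm mouth narrows by sloping panels (funnel) to a 40 x 60 mm chute below 55 mm; floor at 21 mm. Foot, groove and spout as disp_a.
- disp_a: Full dispenser, black flat lid (top at 125 mm), dark nuts, 0.5 kg, may be absent; shape, origin and axes as disp_open. T-groove along the underside: 18 mm open, 32.5 mm inside, roof 13.5 mm up, with a notch for the catch roller 30 mm ahead of the origin: it latches spout first only. Spout reaches x = +86 mm, 25 to 59 mm up; red knob above it to x = +74 mm, up to 89 mm.
- disp_b: Full dispenser with a black flat lid (top at 125 mm), pale nuts, 0.5 kg, may be absent. Same shape as disp_a.
- scoop: Aluminium scoop, 0.16 kg; bowl 105 mm long (x), 62 wide, 40 high, open at the +x nose, where the floor rises 15 degrees over the last 35 mm. Origin: centre of the bowl's underside. Black D handle loop behind it in the x-z plane, x -52 to -130 mm: top bar 12 x 12 mm at height 60-72, lower bar 10 thick at height 12; opening 62 mm long, 43 high. On a peg it swings nose down.
- scoop_grip (a point): On the axis of the scoop's top handle bar, 22 mm behind the bowl (x = -74 mm, 66 mm up): pinch the 12 mm wide bar here from above, closing across the scoop's y.
- scoop_loop (a point): Centre of the opening of the scoop's handle loop (x = -88 mm, 39 mm up in the scoop's frame).
- scoop_lip (a point): Middle of the scoop's pouring lip (x = +53 mm, 10 mm up in the scoop's frame).
- nut1: Macadamia nut in its shell, brown ball 26 mm across, 11 g; origin at its centre; starts in the scoop; may be absent.
- nut2: Macadamia nut in its shell, brown ball 26 mm across, 11 g; origin at its centre; starts in the scoop; may be absent.
- nut3: Macadamia nut in its shell, brown ball 26 mm across, 11 g; origin at its centre; starts in the scoop; may be absent.
- nut4: Macadamia nut in its shell, brown ball 26 mm across, 11 g; origin at its centre; starts in the scoop; may be absent.
- nut5: Macadamia nut in its shell, brown ball 26 mm across, 11 g; origin at its centre; starts in the scoop; may be absent.
- hook: Fixed hook stand: round base 90 mm across, 14 mm post 262 mm high at its origin (on the counter). An 8 mm round peg, axis at height 250 mm, runs 90 mm out from the post along the stand's -x (towards the robot), then turns up: tip 22 mm above the peg's axis at x = -107 mm.
- hook_peg (a point): On the axis of the level part of the hook's peg, 55 mm out from the post's axis.
- jam_jar: Jam jar, 68 mm across, 85 mm high, bystander.
- honey_jar: Honey jar, 68 mm across, 85 mm high, bystander.
- cheese: Block of cheese 75 x 150 x 70 mm, bystander; origin: centre of the underside.

How it is judged:
At the end, for the whole second after the job is handed in: Every dispenser present is upright on a rail, origin within 4 mm of its bay point, catch roller up in its notch; all nuts lie in the open dispenser below its rim; the scoop hangs by its handle on the peg (opening centre below the peg, within 70 mm of its point), clear of the counter (((x of disp_open in the frame of bay0 between -0.004 and 0.004 m and y of disp_open in the frame of bay0 between -0.004 and 0.004 m and z of disp_open in the frame of bay0 between -0.003 and 0.004 m and angle between the x axis of disp_open and the x axis of bay0, either way round below 0.06 rad and angle between disp_open's own z axis and vertical below 0.06 rad and value of joint catch0 below 0.0018 m) or (x of disp_open in the frame of bay1 between -0.004 and 0.004 m and y of disp_open in the frame of bay1 between -0.004 and 0.004 m and z of disp_open in the frame of bay1 between -0.003 and 0.004 m and angle between the x axis of disp_open and the x axis of bay1, either way round below 0.06 rad and angle between disp_open's own z axis and vertical below 0.06 rad and value of joint catch1 below 0.0018 m) or (x of disp_open in the frame of bay2 between -0.004 and 0.004 m and y of disp_open in the frame of bay2 between -0.004 and 0.004 m and z of disp_open in the frame of bay2 between -0.003 and 0.004 m and angle between the x axis of disp_open and the x axis of bay2, either way round below 0.06 rad and angle between disp_open's own z axis and vertical below 0.06 rad and value of joint catch2 below 0.0018 m)) and linear speed of each of disp_open, disp_a, disp_b below 0.02 m/s and ((x of disp_a in the frame of bay0 between -0.004 and 0.004 m and y of disp_a in the frame of bay0 between -0.004 and 0.004 m and z of disp_a in the frame of bay0 between -0.003 and 0.004 m and angle between the x axis of disp_a and the x axis of bay0, either way round below 0.06 rad and angle between disp_a's own z axis and vertical below 0.06 rad and value of joint catch0 below 0.0018 m) or (x of disp_a in the frame of bay1 between -0.004 and 0.004 m and y of disp_a in the frame of bay1 between -0.004 and 0.004 m and z of disp_a in the frame of bay1 between -0.003 and 0.004 m and angle between the x axis of disp_a and the x axis of bay1, either way round below 0.06 rad and angle between disp_a's own z axis and vertical below 0.06 rad and value of joint catch1 below 0.0018 m) or (x of disp_a in the frame of bay2 between -0.004 and 0.004 m and y of disp_a in the frame of bay2 between -0.004 and 0.004 m and z of disp_a in the frame of bay2 between -0.003 and 0.004 m and angle between the x axis of disp_a and the x axis of bay2, either way round below 0.06 rad and angle between disp_a's own z axis and vertical below 0.06 rad and value of joint catch2 below 0.0018 m)) and ((x of disp_b in the frame of bay0 between -0.004 and 0.004 m and y of disp_b in the frame of bay0 between -0.004 and 0.004 m and z of disp_b in the frame of bay0 between -0.003 and 0.004 m and angle between the x axis of disp_b and the x axis of bay0, either way round below 0.06 rad and angle between disp_b's own z axis and vertical below 0.06 rad and value of joint catch0 below 0.0018 m) or (x of disp_b in the frame of bay1 between -0.004 and 0.004 m and y of disp_b in the frame of bay1 between -0.004 and 0.004 m and z of disp_b in the frame of bay1 between -0.003 and 0.004 m and angle between the x axis of disp_b and the x axis of bay1, either way round below 0.06 rad and angle between disp_b's own z axis and vertical below 0.06 rad and value of joint catch1 below 0.0018 m) or (x of disp_b in the frame of bay2 between -0.004 and 0.004 m and y of disp_b in the frame of bay2 between -0.004 and 0.004 m and z of disp_b in the frame of bay2 between -0.003 and 0.004 m and angle between the x axis of disp_b and the x axis of bay2, either way round below 0.06 rad and angle between disp_b's own z axis and vertical below 0.06 rad and value of joint catch2 below 0.0018 m)) and x of nut1 in the frame of disp_open between -0.055 and 0.055 m and y of nut1 in the frame of disp_open between -0.031 and 0.031 m and z of nut1 in the frame of disp_open between 0.015 and 0.112 m and linear speed of each of nut1, nut2, nut3, nut4, nut5 below 0.05 m/s and x of nut2 in the frame of disp_open between -0.055 and 0.055 m and y of nut2 in the frame of disp_open between -0.031 and 0.031 m and z of nut2 in the frame of disp_open between 0.015 and 0.112 m and x of nut3 in the frame of disp_open between -0.055 and 0.055 m and y of nut3 in the frame of disp_open between -0.031 and 0.031 m and z of nut3 in the frame of disp_open between 0.015 and 0.112 m and x of nut4 in the frame of disp_open between -0.055 and 0.055 m and y of nut4 in the frame of disp_open between -0.031 and 0.031 m and z of nut4 in the frame of disp_open between 0.015 and 0.112 m and x of nut5 in the frame of disp_open between -0.055 and 0.055 m and y of nut5 in the frame of disp_open between -0.031 and 0.031 m and z of nut5 in the frame of disp_open between 0.015 and 0.112 m and distance between scoop_loop and hook_peg below 0.07 m and z of scoop_loop in the frame of hook below 0.252 m and height (world z) of scoop above 0.06 m and contact force between scoop and hook above 0.5 N); the robot touches nothing.
It fails at once if the jam jar is moved more than 30 mm (distance of jam_jar from where it was at the start of the episode above 0.03 m).
It fails at once if the honey jar is moved more than 30 mm (distance of honey_jar from where it was at the start of the episode above 0.03 m).
It fails at once if the cheese is moved more than 30 mm (distance of cheese from where it was at the start of the episode above 0.03 m).
Of disp_a, disp_b only 1 to 2 are there at a start; the rules pass over those that are not, and their reading is None.
Of nut1, nut2, nut3, nut4, nut5 only 3 to 5 are there at a start; the rules pass over those that are not, and their reading is None.
At some moment in a run one of disp_a, disp_b may be knocked a few centimetres aside while the robot is not near it.
Once in a run the grip may slacken for a moment while it holds something.
It also fails if it takes over 210 s, if anything falls off the work surface, if the arm or the gripper's body presses on something with over 40 N, if the wrist force passes 120 N, or if a joint passes its speed limit or range.

## Working session

There is one attempt and no reset: what is moved stays moved. The work goes in short steps, Python scripts to look and compute and a tool call to move; the robot and the scene stay as the last step left them, time stands still between calls to the robot, and variables do not carry over. Pictures are saved under pics/ and viewed, at most 14 in all, crops included, and the job is handed in when it is done.

Besides the shell and the picture viewer there is one more tool, called after "Emit:" as a command line: name --argument value ..., lists and objects as JSON in quotes. arm_command: Moves the arm, as the interface text tells. Scaled input: -1 to 1 covers 100 mm each way for a shift and 360 degrees each way for a turn. Its arguments: {"type":"object","properties":{"targets":{"type":"array","items":{"type":"object","properties":{"fingers":{"type":"number"},"offset":{"type":"array","items":{"type":"number"}},"turn":{"type":"array","items":{"type":"number"}}}}},"force":{"type":"number"}},"required":["targets"]}

```bash
ls; mkdir -p pics; python3 - <<'E'
from station import arm, eyes, recognise
import cv2
s=arm.read_state();print(s)
for c in ["scene","top"]:
    im=eyes.read_camera(c); cv2.imwrite(f"pics/{c}0.png",im[:,:,::-1])
    p=eyes.camera_params(c);print(c,p)
    for n in ["stand","disp_open","disp_a","scoop","scoop_grip","scoop_lip","nut1","hook","jam_jar","honey_jar","cheese"]:
        print(n,[([round(float(x)) for x in r["location"]],round(float(r["p"]),2)) for r in recognise(n,c)])
E
```

```text
pics
{'time': 0.0, 'joint_pos': array([-1.2148027 ,  0.62931225,  0.03844922,  1.51831855, -0.0269835 ,
        0.9963298 , -0.0199873 ]), 'dq': array([-5.87105981e-08,  8.18194990e-04,  4.04276626e-04,  1.76948997e-04,
       -2.01494997e-03,  1.37276420e-03, -7.51603331e-04]), 'joint_efforts': array([ 5.02447381e-05, -5.49727678e+01,  1.14367839e+00, -1.86631751e+01,
       -5.21422515e-02,  2.37542822e-02,  1.48663667e-04]), 'ee_pos': array([0.26582279, 0.59244409, 0.20459205]), 'tcp_rot': array([ 2.09328567e-01,  9.77844924e-01, -9.08358900e-04, -1.74046128e-04]), 'force': array([ 0.7707888 , -0.16174216,  0.25886415]), 'torque': array([-0.03686276, -0.0221669 , -0.00478036]), 'finger_force': 0.0, 'finger_gap': 0.09396730267703245}
scene {'intrinsics': array([[396.67619342,   0.        , 258.63099058],
       [  0.        , 396.67619342, 191.1556234 ],
       [  0.        ,   0.        ,   1.        ]]), 'R': array([[-0.18852845,  0.9820491 ,  0.00604871],
       [ 0.80931625,  0.15885112, -0.56548522],
       [-0.5562951 , -0.10171474, -0.82473625]]), 't': array([ 0.11218694, -0
[... 643 characters left out ...]
[[-0.00864582, -0.99996012, -0.00223574],
       [-0.99581133,  0.00881343, -0.09100616],
       [ 0.09102223,  0.00143956, -0.99584782]]), 't': array([0.02497346, 0.6248878 , 1.48674786])}
stand [([303, 208], 0.92)]
disp_open [([174, 242], 0.7), ([300, 213], 0.39)]
disp_a [([133, 235], 0.63)]
scoop [([195, 180], 0.9), ([200, 179], 0.62)]
scoop_grip [([197, 180], 0.83), ([196, 191], 0.7)]
scoop_lip [([194, 183], 0.69), ([135, 235], 0.61)]
nut1 [([199, 184], 0.65), ([202, 177], 0.6), ([191, 187], 0.53), ([195, 191], 0.42)]
hook [([391, 221], 0.79)]
jam_jar [([302, 150], 0.76), ([303, 212], 0.29)]
honey_jar [([383, 182], 0.71), ([304, 152], 0.3)]
cheese [([264, 140], 0.69), ([192, 188], 0.41)]
```

```bash
python3 - <<'E'
import cv2
a=cv2.imread("pics/top0.png")[90:300,90:440]; cv2.imwrite("pics/top0c.png",cv2.resize(a,(800,480),interpolation=cv2.INTER_CUBIC))
a=cv2.imread("pics/scene0.png")[100:330,90:450]; cv2.imwrite("pics/scene0c.png",cv2.resize(a,(800,511),interpolation=cv2.INTER_CUBIC))
E
```

```text
(no output)
```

View pics/top0c.png

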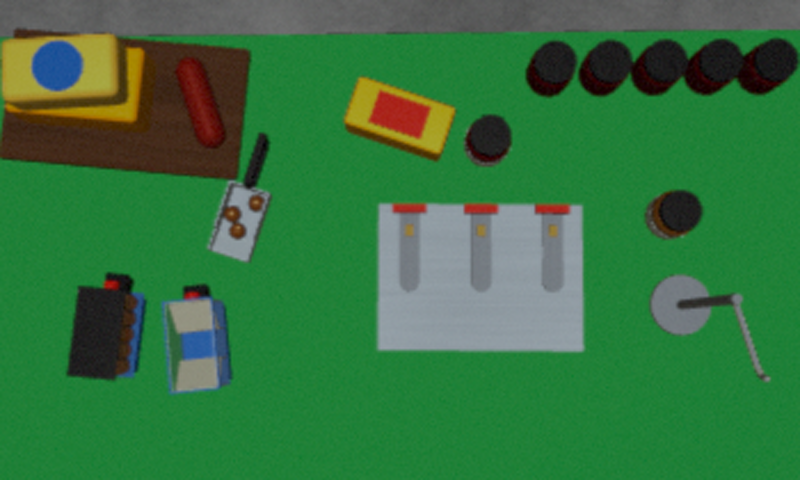

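View pics/scene0c.png

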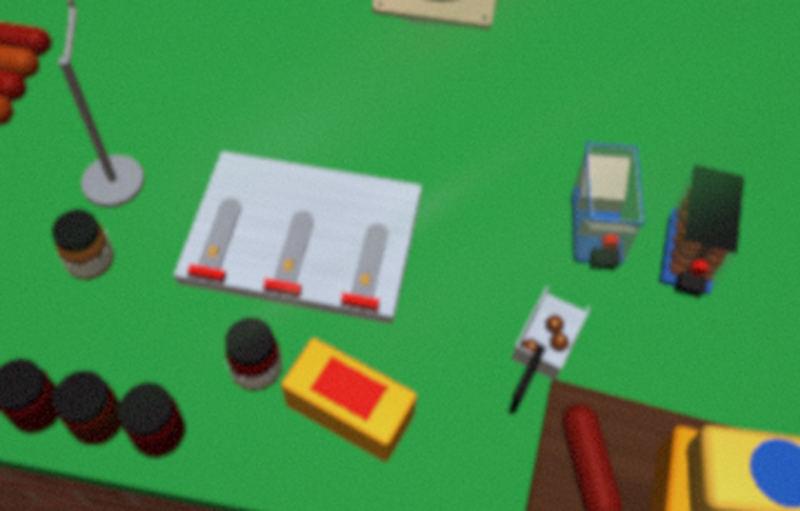

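The top view shows a full dispenser at pixel ~(133,235), the open one at (174,242) and the scoop at (195,180), nose towards the robot and holding 3 nuts or more. It also shows the stand at (300,210), the hook at (388,223) with its peg running to (424,255), and the cheese and jars beyond the stand.

```bash
cat > h.py <<'E'
from station import arm, eyes, recognise
import numpy as np, cv2
from scipy.spatial.transform import Rotation as Rot
from scipy.optimize import least_squares
def unproj(p,z,P):
    d=P["R"].T@np.linalg.solve(P["intrinsics"],[p[0],p[1],1.]); c=-P["R"].T@P["t"]
    return c+d*(z-c[2])/d[2]
def proj(X,P):
    q=(P["R"]@np.atleast_2d(X).T+P["t"][:,None]); q=P["intrinsics"]@q
    return (q[:2]/q[2]).T
def rect(pts,z,P):
    "pixel corners on plane z -> centre, long-axis yaw, sides"
    w=np.array([unproj(p,z,P)[:2] for p in pts]); (c,s,a)=cv2.minAreaRect((w*1000).astype(np.float32))
    return w
def pts3(X): return np.round(np.asarray(X)*1000).astype(int).tolist()
def fit(model,obs,P,x0):
    "planar pose (x,y,yaw), model points 3D, pixels"
    def f(q):
        c,s=np.cos(q[2]),np.sin(q[2]); M=np.array(model,float)
        W=np.c_[q[0]+c*M[:,0]-s*M[:,1],q[1]+s*M[:,0]+c*M[:,1],M[:,2]]
        return (proj(W,P)-np.array(obs)).ravel()
    r=least_squares(f,x0,loss="soft_l1"); return r.x,np.abs(r.fun).reshape(-1,2).round(1)
E
python3 - <<'E'
from h import *
P=eyes.camera_params("top")
o=lambda L:[(90+x/800*350,90+y/480*210) for x,y in L]
def run(n,m,l,x0):
    q,r=fit(m,o(l),P,x0); print(n,q[:2].round(4),np.degrees(q[2]).round(1),r.max(1))
run("stand",[(.1,.15,.03),(.1,-.15,.03),(-.115,-.15,.03),(-.115,.15,.03)],[(378,205),(583,205),(583,351),(378,351)],[.6,0,0])
run("rails",[(.086,y,.042) for y in(.105,0,-.105)]+[(-.03,y,.042) for y in(.105,0,-.105)],[(409,212),(481,212),(553,212),(409,291),(481,291),(553,291)],[.6,0,0])
run("open",[(.062,.033,.12),(.062,-.033,.12),(-.062,-.033,.12),(-.062,.033,.12)],[(163,303),(216,298),(225,388),(171,392)],[.6,.3,0])
run("full",[(.062,.033,.125),(.062,-.033,.125),(-.062,-.033,.125),(-.062,.033,.125)],[(78,287),(130,290),(116,380),(68,375)],[.6,.3,0])
run("scoop",[(.053,.031,.02),(.053,-.031,.02),(-.052,-.031,.04),(-.052,.031,.04),(-.130,0,.066)],[(247,262),(208,248),(231,181),(271,189),(265,134)],[.6,.3,3])
run("hook",[(0,0,.01),(-.0,0,.262),(-.107,0,.272)],[(681,305),(737,299),(766,379)],[.6,-.4,0])
for n,p,z in[("jam",(490,136),.085),("honey",(680,210),.085),("ch1",(345,126),.0),("ch2",(360,78),.07),("ch3",(455,108),.07),("ch4",(438,157),0)]: print(n,pts3(unproj(o([p])[0],z,P)))
P2=eyes.camera_params("wrist");print(pts3(-P2["R"].T@P2["t"]),P2["intrinsics"][0,0],P2["R"].round(2))
E
```

```text
stand [ 0.5776 -0.1105] -0.6 [0.2 0.6 0.3 0.1]
rails [ 0.5797 -0.1105] -0.6 [0.1 0.1 0.2 0.  0.1 0.2]
open [0.4758 0.2925] 5.3 [1.4 1.  1.5 1.1]
full [0.4938 0.423 ] -6.2 [0.8 1.2 0.2 0.3]
scoop [0.6576 0.2444] 160.6 [0.4 0.2 0.6 1.8 0.2]
hook [ 0.5294 -0.4081] 15.6 [0.5 0.5 1.2]
jam [770, -123, 85]
honey [661, -391, 85]
ch1 [804, 89, 0]
ch2 [860, 63, 70]
ch3 [814, -74, 70]
ch4 [755, -52, 0]
[193, 625, 385] 268.64280990031864 [[ 0.41  0.91  0.  ]
 [ 0.88 -0.39  0.27]
 [ 0.24 -0.11 -0.96]]
```

Emit:
arm_command --targets '[{"offset": [0.3,-0.25,0.2],"turn": [0,0,0.015],"fingers": 1},{"offset": [0.6,-0.5,0.4],"turn": [0,0,0.03],"fingers": 1},{"offset": [0.9,-0.7,0.6],"turn": [0,0,0.05],"fingers": 1},{"offset": [1,-0.8,0.7],"turn": [0,0,0.05],"fingers": 1},{"offset": [1,-0.8,0.7],"turn": [0,0,0.05],"fingers": 1}]'

```text
time: 1.82
ee_pos: [0.3664, 0.513, 0.276]
tcp_rot: [0.056, 0.998, 0.001, 0.0]
force: [-0.5, 0.3, -0.2]
finger_gap: 0.0942
finger_force: 0.0
```

```bash
python3 - <<'E'
from h import *
s=arm.read_state();print(s["time"],s["ee_pos"],s["tcp_rot"])
im=eyes.read_camera("wrist");cv2.imwrite("pics/w1.png",im[:,:,::-1]); cv2.imwrite("pics/w1b.png",cv2.resize(im[:,:,::-1],(800,600)))
P=eyes.camera_params("wrist");np.savez("w1.npz",**P)
for n in ["disp_open","disp_a","scoop","scoop_grip","nut1"]:
    print(n,[([round(float(x)) for x in r["location"]],round(float(r["p"]),2)) for r in recognise(n,"wrist")])
# predicted outlines from the first fit
def R(x,y,a,z): 
    a=np.radians(a);M=np.array([(.062,.033),(.062,-.033),(-.062,-.033),(-.062,.033)])@np.array([[np.cos(a),np.sin(a)],[-np.sin(a),np.cos(a)]]); return np.c_[M+[x,y],[z]*4]
print(proj(R(.4938,.423,-6.2,.125),P).round()*1.5625,proj(R(.4758,.2925,5.3,.12),P).round()*1.5625)
E
```

```text
1.825 [0.36640762 0.51300267 0.27595706] [5.55579821e-02 9.98455294e-01 5.75922260e-04 6.37774601e-05]
disp_open []
disp_a [([208, 252], 0.7)]
scoop [([141, 345], 0.8)]
scoop_grip [([146, 344], 0.79), ([3, 252], 0.68)]
nut1 []
[[353.125  489.0625]
 [282.8125 489.0625]
 [271.875  367.1875]
 [348.4375 367.1875]] [[226.5625 475.    ]
 [159.375  487.5   ]
 [109.375  370.3125]
 [181.25   356.25  ]]
```

View pics/w1b.png

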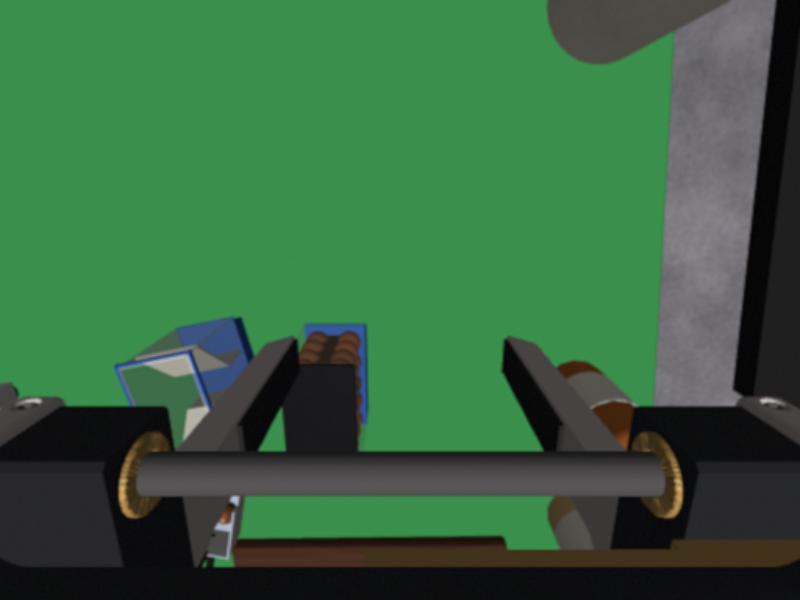

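The wrist view shows the full dispenser's lid with its near edge at (283–357, 364) and the open one at (115–250, 320–450), so both spouts point away from the robot.

```bash
python3 - <<'E'
from h import *
P=dict(np.load("w1.npz"))
for p,z in [((283,364),.125),((357,364),.125),((287,450),.125),((359,450),.125),((305,325),.02),((367,325),.02),((115,366),.12),((190,351),.12),((210,412),.12),((136,410),.12)]:
    print(p,pts3(unproj(np.array(p)/1.5625,z,P)))
im=eyes.read_camera("top")
g=cv2.cvtColor(im,cv2.COLOR_RGB2HSV)
m=((im.max(2)<45)*255).astype(np.uint8);m[:, :110]=0;m[:,160:]=0;m[:205]=0;m[265:]=0
c=max(cv2.findContours(m,0,2)[0],key=cv2.contourArea);r=cv2.minAreaRect(c);b=cv2.boxPoints(r);print(r,b)
Pt=eyes.camera_params("top");w=np.array([unproj(q,.125,Pt) for q in b]);print(pts3(w),pts3(w.mean(0)))
E
```

```text
(283, 364) [426, 407, 125]
(357, 364) [433, 470, 125]
(287, 450) [510, 395, 125]
(359, 450) [517, 460, 125]
(305, 325) [428, 403, 20]
(367, 325) [435, 470, 20]
(115, 366) [414, 260, 120]
(190, 351) [408, 328, 120]
(210, 412) [467, 332, 120]
(136, 410) [458, 266, 120]
((132.76686096191406, 231.7273712158203), (21.75491714477539, 46.38693618774414), 10.175511360168457) [[117.963036 252.63437 ]
 [126.15795  206.97705 ]
 [147.57068  210.82037 ]
 [139.37576  256.4777  ]]
[[441, 468, 125], [584, 446, 125], [571, 378, 125], [429, 401, 125]] [506, 423, 125]
```

Emit:
arm_command --targets '[{"offset": [0.3,-0.2,0],"fingers": 1},{"offset": [0.6,-0.42,0],"fingers": 1},{"offset": [0.9,-0.63,-0.2],"fingers": 1},{"offset": [1,-0.85,-0.5],"fingers": 1}]'

```text
schema error: expected keys fingers, offset, turn
```

Emit:
arm_command --targets '[{"offset": [0.26,0,-0.1],"fingers": 1},{"offset": [0.26,0,-0.3],"fingers": 1},{"offset": [0.26,0,-0.5],"fingers": 1},{"offset": [0.26,0,-0.7],"fingers": 1},{"offset": [0.26,0,-0.7],"fingers": 1}]'

```text
schema error: expected keys fingers, offset, turn
```

Emit:
arm_command --targets '[{"offset": [0,0,-0.25],"fingers": 1},{"offset": [0,0,-0.5],"fingers": 1},{"offset": [0,0,-0.75],"fingers": 1},{"offset": [0,0,-1],"fingers": 1},{"offset": [0,0,-1],"fingers": 1}]'

```text
schema error: expected keys fingers, offset, turn
```

```bash
python3 - <<'E'
from h import *
s=arm.read_state();print(s["time"],s["ee_pos"],s["tcp_rot"],s["force"])
im=eyes.read_camera("wrist");cv2.imwrite("pics/w2b.png",cv2.resize(im[:,:,::-1],(640,480)))
E
```

```text
2.175 [0.36483132 0.51366601 0.27482099] [ 5.30201362e-02  9.98593279e-01 -3.43089262e-04 -4.57804982e-04] [ 0.3520722  -0.18934723 -0.35264878]
```

View pics/w2b.png

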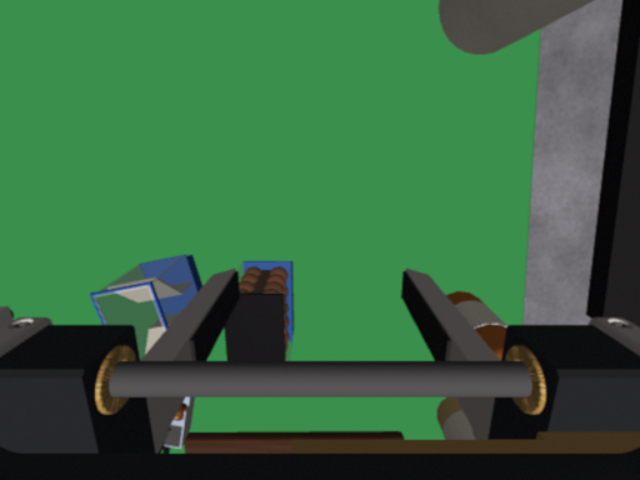

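The moves were refused because "turn" was missing, so this picture is the same as the one before. Repeating them with "turn".

Emit:
arm_command --targets '[{"offset": [0.3,-0.2,0],"turn": [0,0,0],"fingers": 1},{"offset": [0.6,-0.42,0],"turn": [0,0,0],"fingers": 1},{"offset": [0.9,-0.63,-0.2],"turn": [0,0,0],"fingers": 1},{"offset": [1,-0.85,-0.5],"turn": [0,0,0],"fingers": 1}]'

```text
time: 2.72
ee_pos: [0.4686, 0.4274, 0.2254]
tcp_rot: [0.055, 0.998, 0.001, 0.001]
force: [-0.1, 0.3, -1.0]
finger_gap: 0.0938
finger_force: 0.0
```

Emit:
arm_command --targets '[{"offset": [0.26,0,-0.1],"turn": [0,0,0],"fingers": 1},{"offset": [0.26,0,-0.3],"turn": [0,0,0],"fingers": 1},{"offset": [0.26,0,-0.3],"turn": [0,0,0],"fingers": 1},{"offset": [0.26,0,-0.3],"turn": [0,0,0],"fingers": 1}]'

```text
time: 3.22
ee_pos: [0.4919, 0.4287, 0.1961]
tcp_rot: [0.053, 0.999, 0.0, 0.0]
force: [0.8, 0.3, 0.4]
finger_gap: 0.0938
finger_force: 0.0
```

```bash
python3 - <<'E'
from h import *
s=arm.read_state();print(s["time"],s["ee_pos"],s["tcp_rot"],s["force"])
im=eyes.read_camera("wrist");cv2.imwrite("pics/w3b.png",cv2.resize(im[:,:,::-1],(640,480)))
E
```

```text
3.225 [0.49186576 0.42873396 0.19605127] [5.34107161e-02 9.98572564e-01 3.41162898e-04 1.12422816e-04] [0.77621212 0.29112727 0.428616  ]
```

View pics/w3b.png

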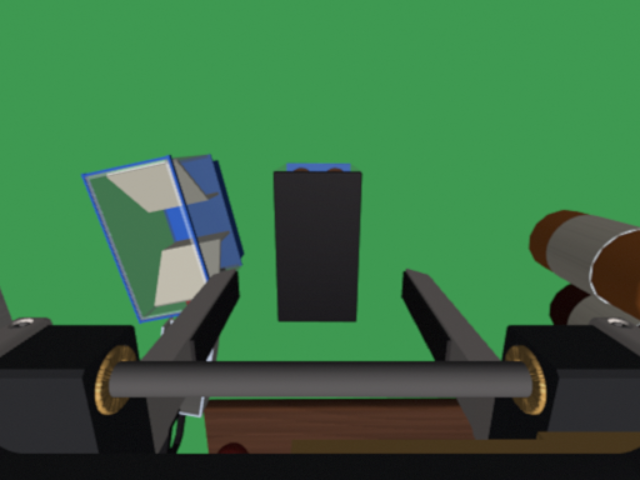

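The lid is centred between the fingers (274–361 of 640 wide). Going down and gripping.

Emit:
arm_command --targets '[{"offset": [0,0,-0.3],"turn": [0,0,0],"fingers": 1},{"offset": [0,0,-0.6],"turn": [0,0,0],"fingers": 1},{"offset": [0,0,-0.9],"turn": [0,0,0],"fingers": 1},{"offset": [0,0,-1],"turn": [0,0,0],"fingers": 1}]'

```text
time: 3.78
ee_pos: [0.4913, 0.4279, 0.0946]
tcp_rot: [0.054, 0.999, -0.001, -0.001]
force: [-0.3, 0.1, 0.3]
finger_gap: 0.0944
finger_force: 0.0
```

Emit:
arm_command --targets '[{"offset": [0,0,-0.2],"turn": [0,0,0],"fingers": 1},{"offset": [0,0,-0.4],"turn": [0,0,0],"fingers": 1},{"offset": [0,0,-0.4],"turn": [0,0,0],"fingers": 1},{"offset": [0,0,-0.4],"turn": [0,0,0],"fingers": -1},{"offset": [0,0,-0.4],"turn": [0,0,0],"fingers": -1},{"offset": [0,0,-0.4],"turn": [0,0,0],"fingers": -1},{"offset": [0,0,-0.4],"turn": [0,0,0],"fingers": -1},{"offset": [0,0,-0.4],"turn": [0,0,0],"fingers": -1}]' --force 35

```text
time: 4.78
ee_pos: [0.4923, 0.4269, 0.0561]
tcp_rot: [0.054, 0.999, -0.001, -0.0]
force: [-0.3, -3.6, 5.7]
finger_gap: 0.0661
finger_force: 35.0
```

```bash
python3 - <<'E'
from h import *
s=arm.read_state();print(s["time"],s["ee_pos"],s["tcp_rot"],s["force"],s["finger_gap"],s["finger_force"])
E
```

```text
4.775 [0.49228228 0.42689007 0.05608419] [ 5.40549343e-02  9.98537690e-01 -7.38253361e-04 -5.81223076e-07] [-0.31000193 -3.59337569  5.71757942] 0.06606797051480263 34.98411800712347
```

Emit:
arm_command --targets '[{"offset": [0,0,0.15],"turn": [0,0,0],"fingers": -1},{"offset": [0,0,0.4],"turn": [0,0,0],"fingers": -1},{"offset": [0,0,0.7],"turn": [0,0,0],"fingers": -1},{"offset": [0,0,1],"turn": [0,0,0],"fingers": -1},{"offset": [0,0,1],"turn": [0,0,0],"fingers": -1}]'

```text
time: 5.4
ee_pos: [0.4933, 0.43, 0.158]
tcp_rot: [0.054, 0.999, 0.002, 0.002]
force: [-0.0, -0.1, -4.1]
finger_gap: 0.0658
finger_force: 35.0
```

Emit:
arm_command --targets '[{"offset": [0,-0.1,0.25],"turn": [0,0,0],"fingers": -1},{"offset": [0,-0.25,0.5],"turn": [0,0,0],"fingers": -1},{"offset": [0,-0.5,0.6],"turn": [0,0,0.005],"fingers": -1},{"offset": [0,-0.75,0.6],"turn": [0,0,0.01],"fingers": -1},{"offset": [0,-1,0.6],"turn": [0,0,0.0156],"fingers": -1}]'

```text
time: 6.02
ee_pos: [0.4911, 0.327, 0.2139]
tcp_rot: [0.004, 1.0, -0.001, -0.001]
force: [1.0, 0.4, -4.5]
finger_gap: 0.0656
finger_force: 35.0
```

```bash
python3 - <<'E'
from h import *
s=arm.read_state();print(s["time"],s["ee_pos"],s["tcp_rot"],s["force"],s["finger_gap"],s["finger_force"])
def world(q,M):
    c,s=np.cos(q[2]),np.sin(q[2]); M=np.array(M,float);return np.c_[q[0]+c*M[:,0]-s*M[:,1],q[1]+s*M[:,0]+c*M[:,1],M[:,2]]
# joint fit: red stop & brass & edges with subpixel colour blobs in both cams
for c in ["top","scene"]:
    P=eyes.camera_params(c); im=eyes.read_camera(c); hsv=cv2.cvtColor(im,cv2.COLOR_RGB2HSV)
    pred=proj(world([.579,-.1105,-.0105],[(.088,y,.038) for y in(.105,0,-.105)]+[(.060,y,.043) for y in(.105,0,-.105)]),P)
    out=[]
    for i,p in enumerate(pred):
        x,y=p.round().astype(int);r=14 if i<3 else 6
        S=hsv[y-r:y+r+1,x-r:x+r+1].astype(int)
        m=((S[...,0]<6)|(S[...,0]>172))&(S[...,1]>150) if i<3 else (S[...,0]>10)&(S[...,0]<32)&(S[...,1]>80)
        yy,xx=np.nonzero(m);out.append([(xx.mean()+x-r).round(2),(yy.mean()+y-r).round(2),m.sum()] if m.any() else None)
    print(c,pred.round(1).tolist(),out)
    # blobs -> y via unprojection
    for o,z in zip(out,[.038]*3+[.043]*3):
        if o: print(pts3(unproj(o[:2],z,P)))
E
```

```text
6.025 [0.49110022 0.32695531 0.21390096] [ 4.06330884e-03  9.99991006e-01 -5.88260155e-04 -1.06350998e-03] [ 1.03099863  0.44845483 -4.46192683] 0.06561790282247627 34.985085278749466
top [[269.0, 182.4], [300.2, 182.5], [331.5, 182.5], [269.0, 190.6], [300.4, 190.6], [331.8, 190.7]] [[np.float64(268.5), np.float64(180.95), np.int64(40)], [np.float64(300.0), np.float64(181.0), np.int64(39)], [np.float64(331.5), np.float64(181.0), np.int64(42)], [np.float64(268.5), np.float64(190.22), np.int64(18)], [np.float64(300.0), np.float64(190.5), np.int64(12)], [np.float64(331.5), np.float64(190.5), np.int64(16)]]
[673, -5, 38]
[672, -111, 38]
[671, -217, 38]
[641, -5, 43]
[639, -110, 43]
[638, -215, 43]
scene [[251.8, 234.1], [217.0, 227.7], [182.8, 221.4], [253.8, 225.0], [219.3, 218.8], [185.4, 212.7]] [[np.float64(251.94), np.float64(235.3), np.int64(63)], [np.float64(216.74), np.float64(228.59), np.int64(54)], [np.float64(182.56), np.float64(222.34), np.int64(61)], [np.float64(253.73), np.float64(225.33), np.int64(15)], [np.float64(219.5), np.float64(218.81), np.int64(16)], [np.float64(185.47), np.float64(212.67), np.int64(15)]]
[672, -5, 38]
[670, -111, 38]
[669, -216, 38]
[641, -6, 43]
[639, -110, 43]
[638, -216, 43]
```

Emit:
arm_command --targets '[{"offset": [0,-0.2,0],"turn": [0,0,0],"fingers": -1},{"offset": [0,-0.45,0],"turn": [0,0,0],"fingers": -1},{"offset": [0,-0.7,0],"turn": [0,0,0],"fingers": -1},{"offset": [0,-1,0],"turn": [0,0,0],"fingers": -1}]'

```text
time: 6.62
ee_pos: [0.4919, 0.2262, 0.2153]
tcp_rot: [0.005, 1.0, -0.0, -0.0]
force: [0.6, 0.2, -4.6]
finger_gap: 0.0661
finger_force: 35.0
```

Emit:
arm_command --targets '[{"offset": [0,-0.3,0],"turn": [0,0,0],"fingers": -1},{"offset": [0,-0.6,0],"turn": [0,0,0],"fingers": -1},{"offset": [0,-0.8,0],"turn": [0,0,0],"fingers": -1},{"offset": [0,-1,0],"turn": [0,0,0],"fingers": -1}]'

```text
time: 7.12
ee_pos: [0.492, 0.1268, 0.2155]
tcp_rot: [0.005, 1.0, 0.0, 0.0]
force: [0.3, -0.2, -4.8]
finger_gap: 0.0662
finger_force: 35.0
```

Emit:
arm_command --targets '[{"offset": [0,-0.3,0],"turn": [0,0,0],"fingers": -1},{"offset": [0,-0.6,0],"turn": [0,0,0],"fingers": -1},{"offset": [0,-0.8,0],"turn": [0,0,0],"fingers": -1},{"offset": [0,-1,0],"turn": [0,0,0],"fingers": -1}]'

```text
time: 7.62
ee_pos: [0.4919, 0.027, 0.2155]
tcp_rot: [0.005, 1.0, 0.0, 0.0]
force: [-0.7, 0.2, -5.3]
finger_gap: 0.0659
finger_force: 35.0
```

Emit:
arm_command --targets '[{"offset": [0,-0.3,0],"turn": [0,0,0],"fingers": -1},{"offset": [0,-0.6,0],"turn": [0,0,0],"fingers": -1},{"offset": [0,-0.8,0],"turn": [0,0,0],"fingers": -1},{"offset": [0,-1,0],"turn": [0,0,0],"fingers": -1}]'

```text
time: 8.12
ee_pos: [0.4919, -0.073, 0.2155]
tcp_rot: [0.005, 1.0, 0.0, 0.0]
force: [0.9, 1.0, -5.3]
finger_gap: 0.0663
finger_force: 35.0
```

Emit:
arm_command --targets '[{"offset": [0,-0.3,0],"turn": [0,0,0],"fingers": -1},{"offset": [0,-0.6,0],"turn": [0,0,0],"fingers": -1},{"offset": [0,-0.8,0],"turn": [0,0,0],"fingers": -1},{"offset": [0,-1,0],"turn": [0,0,0],"fingers": -1}]'

```text
time: 8.62
ee_pos: [0.4917, -0.1729, 0.2154]
tcp_rot: [0.005, 1.0, 0.0, 0.0]
force: [0.3, 0.6, -4.8]
finger_gap: 0.0658
finger_force: 35.0
```

Emit:
arm_command --targets '[{"offset": [-0.03,-0.15,0],"turn": [0,0,0],"fingers": -1},{"offset": [-0.06,-0.3,-0.2],"turn": [0,0,0],"fingers": -1},{"offset": [-0.09,-0.416,-0.4],"turn": [0,0,0],"fingers": -1},{"offset": [-0.09,-0.416,-0.7],"turn": [0,0,0],"fingers": -1},{"offset": [-0.09,-0.416,-1],"turn": [0,0,0],"fingers": -1},{"offset": [-0.09,-0.416,-1],"turn": [0,0,0],"fingers": -1}]'

```text
time: 9.38
ee_pos: [0.4811, -0.2127, 0.1138]
tcp_rot: [0.005, 1.0, 0.001, -0.002]
force: [-0.7, 0.4, -4.6]
finger_gap: 0.0655
finger_force: 35.0
```

```bash
cat >> h.py <<'E'
def st():
    s=arm.read_state();r=Rot.from_quat(s["tcp_rot"]);print(round(s["time"],2),(s["ee_pos"]*1000).round(1),"rot-from-down deg",np.degrees((r*Rot.from_quat([0,1,0,0]).inv()).as_rotvec()).round(2),s["force"].round(1),s["torque"].round(2),round(s["finger_gap"]*1000,1),round(s["finger_force"],1));return s
E
python3 - <<'E'
from h import *
st()
im=eyes.read_camera("scene");cv2.imwrite("pics/s3.png",cv2.resize(im[130:270,120:290,::-1],(680,560),interpolation=cv2.INTER_CUBIC))
E
```

```text
9.38 [ 481.1 -212.7  113.8] rot-from-down deg [ 0.12  0.28 -0.53] [-0.7  0.4 -4.6] [0.03 0.06 0.03] 65.5 35.0
```

View pics/s3.png

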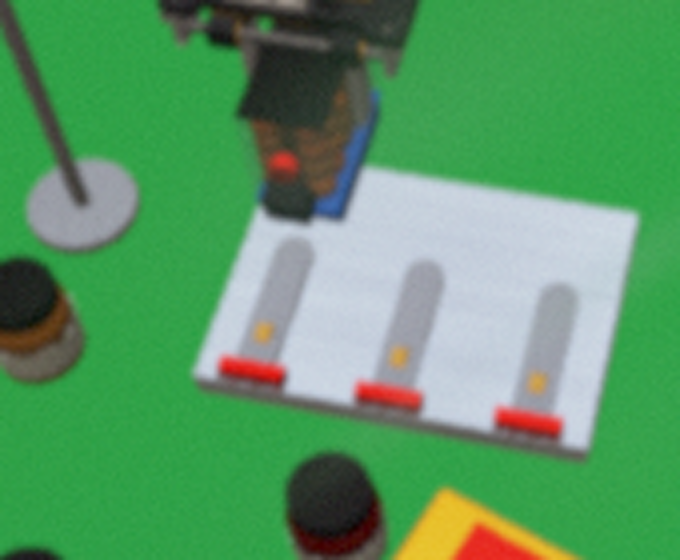

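The full dispenser hangs before the nose of rail 0 (nose at about (295,240) in this crop), spout towards the rail. Lowering it onto the deck.

Emit:
arm_command --targets '[{"offset": [0,0,-0.1],"turn": [0,0,-0.0003],"fingers": -1},{"offset": [0,0,-0.2],"turn": [0,0,-0.0003],"fingers": -1},{"offset": [0,0,-0.26],"turn": [0,0,-0.0003],"fingers": -1},{"offset": [0,0,-0.29],"turn": [0,0,-0.0003],"fingers": -1},{"offset": [0,0,-0.29],"turn": [0,0,-0.0003],"fingers": -1},{"offset": [0,0,-0.29],"turn": [0,0,-0.0003],"fingers": -1}]'

```text
time: 10.18
ee_pos: [0.4832, -0.2136, 0.0866]
tcp_rot: [0.006, 1.0, -0.0, 0.0]
force: [-0.8, -0.6, -4.5]
finger_gap: 0.0659
finger_force: 35.0
```

Emit:
arm_command --targets '[{"offset": [0.05,0,0],"turn": [0,0,0],"fingers": -1},{"offset": [0.1,-0.002,0],"turn": [0,0,0],"fingers": -1},{"offset": [0.15,-0.003,0],"turn": [0,0,0],"fingers": -1},{"offset": [0.2,-0.003,0],"turn": [0,0,0],"fingers": -1},{"offset": [0.2,-0.003,0],"turn": [0,0,0],"fingers": -1}]'

```text
time: 10.8
ee_pos: [0.5037, -0.2138, 0.0865]
tcp_rot: [0.006, 1.0, -0.0, 0.0]
force: [0.7, -0.5, -5.7]
finger_gap: 0.0659
finger_force: 35.0
```

```bash
python3 - <<'E'
from h import *
st()
E
```

```text
10.8 [ 503.7 -213.8   86.5] rot-from-down deg [-0.   -0.03 -0.64] [ 0.7 -0.5 -5.7] [ 0.04  0.02 -0.02] 65.9 35.0
```

Emit:
arm_command --targets '[{"offset": [0.1,-0.001,0],"turn": [0,0,0],"fingers": -1},{"offset": [0.2,-0.002,0],"turn": [0,0,0],"fingers": -1},{"offset": [0.3,-0.004,0],"turn": [0,0,0],"fingers": -1},{"offset": [0.4,-0.005,0],"turn": [0,0,0],"fingers": -1},{"offset": [0.5,-0.006,0],"turn": [0,0,0],"fingers": -1},{"offset": [0.5,-0.006,0],"turn": [0,0,0],"fingers": -1}]'

```text
time: 11.55
ee_pos: [0.5542, -0.2143, 0.0865]
tcp_rot: [0.005, 1.0, -0.0, 0.0]
force: [-1.0, -0.2, -5.7]
finger_gap: 0.0658
finger_force: 35.0
```

```bash
python3 - <<'E'
from h import *
st()
E
```

```text
11.55 [ 554.2 -214.3   86.5] rot-from-down deg [-0.   -0.06 -0.63] [-1.  -0.2 -5.7] [ 0.06  0.05 -0.04] 65.8 35.0
```

Emit:
arm_command --targets '[{"offset": [0.1,-0.001,0],"turn": [0,0,0],"fingers": -1},{"offset": [0.2,-0.002,0],"turn": [0,0,0],"fingers": -1},{"offset": [0.3,-0.004,0],"turn": [0,0,0],"fingers": -1},{"offset": [0.35,-0.005,0],"turn": [0,0,0],"fingers": -1},{"offset": [0.4,-0.005,0],"turn": [0,0,0],"fingers": -1},{"offset": [0.4,-0.005,0],"turn": [0,0,0],"fingers": -1}]'

```text
time: 12.3
ee_pos: [0.595, -0.2152, 0.0871]
tcp_rot: [0.006, 1.0, -0.0, 0.002]
force: [0.3, -0.6, -0.0]
finger_gap: 0.0657
finger_force: 35.0
```

Emit:
arm_command --targets '[{"offset": [0.03,0,0],"turn": [0,0,0],"fingers": -1},{"offset": [0.06,0,0],"turn": [0,0,0],"fingers": -1},{"offset": [0.09,0,0],"turn": [0,0,0],"fingers": -1},{"offset": [0.12,0,0],"turn": [0,0,0],"fingers": -1},{"offset": [0.12,0,0],"turn": [0,0,0],"fingers": -1}]'

```text
time: 12.92
ee_pos: [0.6054, -0.2148, 0.0861]
tcp_rot: [0.006, 1.0, 0.0, 0.0]
force: [0.4, -0.5, -3.9]
finger_gap: 0.066
finger_force: 35.0
```

```bash
python3 - <<'E'
from h import *
st()
im=eyes.read_camera("scene");cv2.imwrite("pics/s4.png",cv2.resize(im[130:270,120:290,::-1],(680,560),interpolation=cv2.INTER_CUBIC))
E
```

```text
12.93 [ 605.4 -214.8   86.1] rot-from-down deg [ 0.01 -0.01 -0.65] [ 0.4 -0.5 -3.9] [-0.05 -0.17  0.  ] 66.0 35.0
```

Emit:
arm_command --targets '[{"offset": [0.01,0,0],"turn": [0,0,0],"fingers": -1},{"offset": [0.02,0,0],"turn": [0,0,0],"fingers": -1},{"offset": [0.02,0,0],"turn": [0,0,0],"fingers": -1}]'

```text
time: 13.35
ee_pos: [0.6066, -0.2148, 0.0862]
tcp_rot: [0.006, 1.0, 0.0, -0.001]
force: [-1.4, -0.6, -3.5]
finger_gap: 0.0659
finger_force: 35.0
```

Emit:
arm_command --targets '[{"offset": [0.01,0,0],"turn": [0,0,0],"fingers": -1},{"offset": [0.02,0,0],"turn": [0,0,0],"fingers": -1},{"offset": [0.02,0,0],"turn": [0,0,0],"fingers": -1}]'

```text
time: 13.72
ee_pos: [0.607, -0.2148, 0.0863]
tcp_rot: [0.006, 1.0, 0.0, -0.002]
force: [-5.4, 0.8, -0.3]
finger_gap: 0.066
finger_force: 35.0
```

View pics/s4.png

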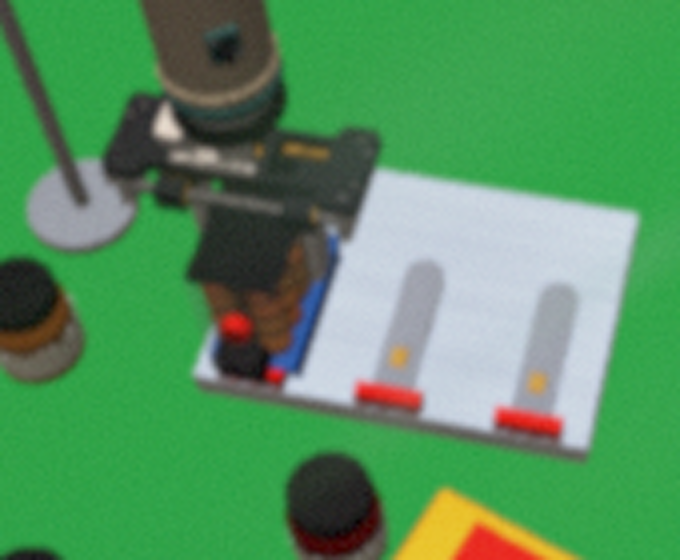

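Emit:
arm_command --targets '[{"offset": [0.01,0,0],"turn": [0,0,0],"fingers": -1},{"offset": [0.02,0,0],"turn": [0,0,0],"fingers": -1},{"offset": [0.02,0,0],"turn": [0,0,0],"fingers": -1},{"offset": [0.02,0,0],"turn": [0,0,0],"fingers": -1}]'

```text
time: 14.22
ee_pos: [0.6072, -0.2149, 0.0865]
tcp_rot: [0.006, 1.0, 0.0, -0.004]
force: [-9.0, 0.9, 4.5]
finger_gap: 0.0657
finger_force: 35.0
```

Emit:
arm_command --targets '[{"offset": [0.01,0,0],"turn": [0,0,0],"fingers": -1},{"offset": [0.02,0,0],"turn": [0,0,0],"fingers": -1},{"offset": [0.02,0,0],"turn": [0,0,0],"fingers": -1},{"offset": [0.02,0,0],"turn": [0,0,0],"fingers": -1}]'

```text
time: 14.72
ee_pos: [0.6074, -0.2149, 0.0867]
tcp_rot: [0.006, 1.0, 0.001, -0.005]
force: [-13.5, 1.4, 8.7]
finger_gap: 0.0658
finger_force: 35.0
```

```bash
python3 - <<'E'
from h import *
st()
E
```

```text
14.72 [ 607.4 -214.9   86.7] rot-from-down deg [ 0.07  0.62 -0.69] [-13.5   1.4   8.7] [0.37 3.08 0.13] 65.8 35.0
```

Emit:
arm_command --targets '[{"offset": [-0.03,0,0],"turn": [0,0,0],"fingers": -1},{"offset": [-0.07,0,0],"turn": [0,0,0],"fingers": -1},{"offset": [-0.07,0,0],"turn": [0,0,0],"fingers": -1},{"offset": [-0.07,0,0],"turn": [0,0,0],"fingers": 0.8},{"offset": [-0.07,0,0],"turn": [0,0,0],"fingers": 0.8},{"offset": [-0.07,0,0],"turn": [0,0,0],"fingers": 0.8},{"offset": [-0.07,0,0.2],"turn": [0,0,0],"fingers": 0.8},{"offset": [-0.07,0,0.5],"turn": [0,0,0],"fingers": 0.8},{"offset": [-0.07,0,0.8],"turn": [0,0,0],"fingers": 1},{"offset": [-0.07,0,1],"turn": [0,0,0],"fingers": 1}]'

```text
time: 15.98
ee_pos: [0.607, -0.2152, 0.1884]
tcp_rot: [0.006, 1.0, -0.0, 0.001]
force: [-0.7, 1.0, -0.3]
finger_gap: 0.0935
finger_force: 0.0
```

Emit:
arm_command --targets '[{"offset": [-0.3,0.3,0.2],"turn": [0,0,0],"fingers": 1},{"offset": [-0.6,0.6,0.4],"turn": [0,0,0],"fingers": 1},{"offset": [-0.9,0.9,0.5],"turn": [0,0,0],"fingers": 1},{"offset": [-1,1,0.5],"turn": [0,0,0],"fingers": 1}]'

```text
time: 16.48
ee_pos: [0.5056, -0.1133, 0.2377]
tcp_rot: [0.005, 1.0, 0.0, 0.001]
force: [0.3, -0.3, -0.2]
finger_gap: 0.0937
finger_force: 0.0
```

```bash
python3 - <<'E'
from h import *
st()
A=[]
for c,o in (("scene",(100,110)),("top",(250,140))):
    im=eyes.read_camera(c);A.append(cv2.resize(im[o[1]:o[1]+130,o[0]:o[0]+130,::-1],(400,400),interpolation=cv2.INTER_CUBIC))
cv2.imwrite("pics/s5.png",np.hstack(A))
P=eyes.camera_params("top")
for n in ["disp_open","scoop"]:
    print(n,[([round(float(x)) for x in r["location"]],round(float(r["p"]),2)) for r in recognise(n,"top")])
E
```

```text
16.48 [ 505.6 -113.3  237.7] rot-from-down deg [ 0.01 -0.11 -0.54] [ 0.3 -0.3 -0.2] [-0.01 -0.05  0.  ] 93.7 0.0
disp_open [([175, 241], 0.55)]
scoop [([196, 184], 0.84)]
```

View pics/s5.png

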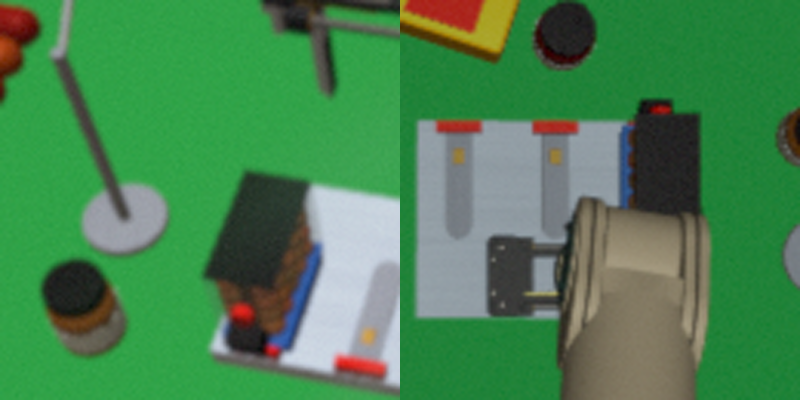

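The full dispenser stands at the stop of rail 0. Next is the open one.

Emit:
arm_command --targets '[{"offset": [0,0.3,0],"turn": [0,0,0],"fingers": 1},{"offset": [0,0.6,0],"turn": [0,0,0],"fingers": 1},{"offset": [0,1,0],"turn": [0,0,0],"fingers": 1}]'

```text
time: 17.05
ee_pos: [0.5074, -0.0161, 0.2358]
tcp_rot: [0.008, 1.0, -0.0, 0.0]
force: [-0.0, 0.9, -0.6]
finger_gap: 0.0941
finger_force: 0.0
```

Emit:
arm_command --targets '[{"offset": [0,0.4,0],"turn": [0,0,0],"fingers": 1},{"offset": [0,0.7,0],"turn": [0,0,0],"fingers": 1},{"offset": [0,1,0],"turn": [0,0,0],"fingers": 1}]'

```text
time: 17.42
ee_pos: [0.5075, 0.0851, 0.2358]
tcp_rot: [0.007, 1.0, -0.0, 0.0]
force: [0.0, -0.6, 0.3]
finger_gap: 0.0941
finger_force: 0.0
```

Emit:
arm_command --targets '[{"offset": [-0.1,0.4,0],"turn": [0,0,0.005],"fingers": 1},{"offset": [-0.2,0.7,0],"turn": [0,0,0.01],"fingers": 1},{"offset": [-0.31,1,0],"turn": [0,0,0.015],"fingers": 1}]'

```text
time: 17.8
ee_pos: [0.4764, 0.1855, 0.2357]
tcp_rot: [-0.041, 0.999, -0.0, 0.0]
force: [0.6, -0.2, -0.1]
finger_gap: 0.0941
finger_force: 0.0
```

Emit:
arm_command --targets '[{"offset": [0,0.4,0],"turn": [0,0,0],"fingers": 1},{"offset": [0,0.8,0],"turn": [0,0,0],"fingers": 1},{"offset": [0,1,-0.2],"turn": [0,0,0],"fingers": 1},{"offset": [0,1,-0.4],"turn": [0,0,0],"fingers": 1},{"offset": [0,1,-0.4],"turn": [0,0,0],"fingers": 1}]'

```text
time: 18.42
ee_pos: [0.4744, 0.2829, 0.1935]
tcp_rot: [-0.041, 0.999, -0.002, -0.002]
force: [0.9, -0.1, -1.2]
finger_gap: 0.0938
finger_force: 0.0
```

```bash
python3 - <<'E'
from h import *
st();P=eyes.camera_params("wrist")
im=eyes.read_camera("wrist");cv2.imwrite("pics/w6.png",cv2.resize(im[:,:,::-1],(640,480)));np.savez("w6.npz",**P)
E
```

```text
18.43 [474.4 282.9 193.5] rot-from-down deg [-0.21  0.26  4.66] [ 0.9 -0.1 -1.2] [ 0.07  0.   -0.05] 93.8 0.0
```

View pics/w6.png

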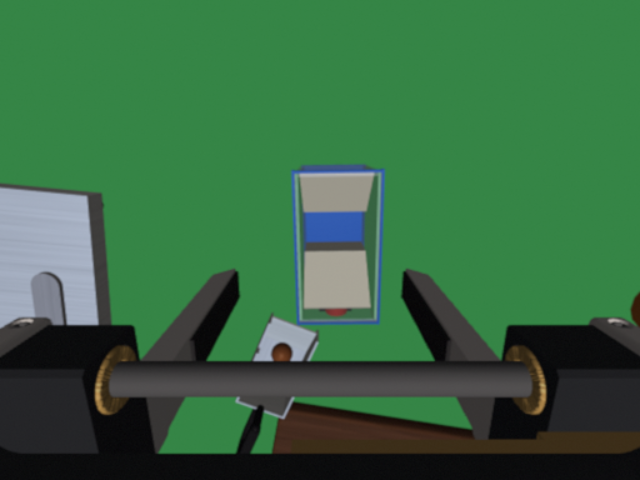

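The open dispenser is centred at about x=338 of 640 between the fingers, which means a 13 mm shift in +y. Its yaw matches.

Emit:
arm_command --targets '[{"offset": [0,0.13,0],"turn": [0,0,0],"fingers": 1},{"offset": [0,0.13,-0.2],"turn": [0,0,0],"fingers": 1},{"offset": [0,0.13,-0.5],"turn": [0,0,0],"fingers": 1},{"offset": [0,0.13,-0.8],"turn": [0,0,0],"fingers": 1},{"offset": [0,0.13,-1],"turn": [0,0,0],"fingers": 1}]'

```text
time: 19.1
ee_pos: [0.4755, 0.2988, 0.096]
tcp_rot: [-0.041, 0.999, 0.0, 0.0]
force: [0.1, 0.1, 0.9]
finger_gap: 0.0942
finger_force: 0.0
```

Emit:
arm_command --targets '[{"offset": [0,0,-0.2],"turn": [0,0,0],"fingers": 1},{"offset": [0,0,-0.39],"turn": [0,0,0],"fingers": 1},{"offset": [0,0,-0.39],"turn": [0,0,0],"fingers": 1},{"offset": [0,0,-0.39],"turn": [0,0,0],"fingers": -1},{"offset": [0,0,-0.39],"turn": [0,0,0],"fingers": -1},{"offset": [0,0,-0.39],"turn": [0,0,0],"fingers": -1},{"offset": [0,0,-0.39],"turn": [0,0,0],"fingers": -1},{"offset": [0,0,-0.39],"turn": [0,0,0],"fingers": -1}]' --force 30

```text
time: 20.1
ee_pos: [0.4754, 0.2977, 0.0581]
tcp_rot: [-0.041, 0.999, -0.0, 0.0]
force: [-0.4, -2.3, 4.5]
finger_gap: 0.0661
finger_force: 30.0
```

```bash
python3 - <<'E'
from h import *
st()
E
```

```text
20.1 [475.4 297.7  58.1] rot-from-down deg [-0.02 -0.03  4.73] [-0.4 -2.3  4.5] [-0.37  0.15  0.04] 66.1 30.0
```

Emit:
arm_command --targets '[{"offset": [0,0,0.15],"turn": [0,0,0],"fingers": -1},{"offset": [0,0,0.4],"turn": [0,0,0],"fingers": -1},{"offset": [0,0,0.7],"turn": [0,0,0],"fingers": -1},{"offset": [0,0,1],"turn": [0,0,0],"fingers": -1}]'

```text
time: 20.6
ee_pos: [0.4746, 0.2982, 0.1587]
tcp_rot: [-0.041, 0.999, 0.0, -0.0]
force: [0.1, 1.0, -3.0]
finger_gap: 0.0657
finger_force: 30.0
```

Emit:
arm_command --targets '[{"offset": [0,-0.1,0.2],"turn": [0,0,0],"fingers": -1},{"offset": [0,-0.3,0.2],"turn": [0,0,-0.005],"fingers": -1},{"offset": [0,-0.6,0.2],"turn": [0,0,-0.01],"fingers": -1},{"offset": [0.03,-0.8,0.2],"turn": [0,0,-0.015],"fingers": -1},{"offset": [0.05,-1,0.2],"turn": [0,0,-0.015],"fingers": -1}]'

```text
time: 21.22
ee_pos: [0.4801, 0.1967, 0.177]
tcp_rot: [0.006, 1.0, -0.0, -0.0]
force: [-0.2, 0.1, -2.8]
finger_gap: 0.0661
finger_force: 30.0
```

Emit:
arm_command --targets '[{"offset": [0,-0.3,0],"turn": [0,0,0],"fingers": -1},{"offset": [0,-0.6,0],"turn": [0,0,0],"fingers": -1},{"offset": [0,-0.8,0],"turn": [0,0,0],"fingers": -1},{"offset": [0,-1,0],"turn": [0,0,0],"fingers": -1}]'

```text
time: 21.72
ee_pos: [0.4801, 0.0969, 0.1772]
tcp_rot: [0.006, 1.0, 0.0, -0.0]
force: [-0.0, -0.1, -3.0]
finger_gap: 0.066
finger_force: 30.0
```

Emit:
arm_command --targets '[{"offset": [0,-0.3,0],"turn": [0,0,0],"fingers": -1},{"offset": [0,-0.6,0],"turn": [0,0,0],"fingers": -1},{"offset": [0,-0.8,-0.1],"turn": [0,0,0],"fingers": -1},{"offset": [0,-1,-0.3],"turn": [0,0,0],"fingers": -1},{"offset": [0,-1.0,-0.5],"turn": [0,0,0],"fingers": -1},{"offset": [0,-1.0,-0.6],"turn": [0,0,0],"fingers": -1},{"offset": [0,-1.0,-0.6],"turn": [0,0,0],"fingers": -1},{"offset": [0,-1.0,-0.6],"turn": [0,0,0],"fingers": -1}]'

```text
time: 22.72
ee_pos: [0.4806, -0.0016, 0.118]
tcp_rot: [0.005, 1.0, 0.0, 0.001]
force: [0.8, -0.2, -3.1]
finger_gap: 0.0657
finger_force: 30.0
```

```bash
python3 - <<'E'
from h import *
st()
E
```

```text
22.73 [480.6  -1.6 118. ] rot-from-down deg [ 0.01 -0.06 -0.62] [ 0.8 -0.2 -3.1] [-0.   -0.    0.02] 65.7 30.0
```

Emit:
arm_command --targets '[{"offset": [0,-0.02,-0.1],"turn": [0,0,0],"fingers": -1},{"offset": [0,-0.02,-0.2],"turn": [0,0,0],"fingers": -1},{"offset": [0,-0.02,-0.26],"turn": [0,0,0],"fingers": -1},{"offset": [0,-0.02,-0.295],"turn": [0,0,0],"fingers": -1},{"offset": [0,-0.02,-0.295],"turn": [0,0,0],"fingers": -1},{"offset": [0,-0.02,-0.295],"turn": [0,0,0],"fingers": -1}]'

```text
time: 23.48
ee_pos: [0.4802, -0.0039, 0.0881]
tcp_rot: [0.006, 1.0, 0.0, 0.0]
force: [-0.8, 0.5, -0.2]
finger_gap: 0.0663
finger_force: 30.0
```

Emit:
arm_command --targets '[{"offset": [0.05,0,0],"turn": [0,0,0],"fingers": -1},{"offset": [0.1,-0.002,0],"turn": [0,0,0],"fingers": -1},{"offset": [0.15,-0.002,0],"turn": [0,0,0],"fingers": -1},{"offset": [0.2,-0.002,0],"turn": [0,0,0],"fingers": -1},{"offset": [0.25,-0.003,0],"turn": [0,0,0],"fingers": -1},{"offset": [0.25,-0.003,0],"turn": [0,0,0],"fingers": -1}]'

```text
time: 24.22
ee_pos: [0.5063, -0.0042, 0.0881]
tcp_rot: [0.006, 1.0, 0.0, 0.001]
force: [1.2, -0.1, 1.4]
finger_gap: 0.0658
finger_force: 30.0
```

```bash
python3 - <<'E'
from h import *
st()
E
```

```text
24.23 [506.3  -4.2  88.1] rot-from-down deg [ 0.01 -0.1  -0.66] [ 1.2 -0.1  1.4] [0.01 0.08 0.05] 65.8 30.0
```

Emit:
arm_command --targets '[{"offset": [0.1,-0.001,0],"turn": [0,0,0],"fingers": -1},{"offset": [0.2,-0.002,0.003],"turn": [0,0,0],"fingers": -1},{"offset": [0.3,-0.004,0.003],"turn": [0,0,0],"fingers": -1},{"offset": [0.4,-0.005,0.003],"turn": [0,0,0],"fingers": -1},{"offset": [0.5,-0.006,0.003],"turn": [0,0,0],"fingers": -1},{"offset": [0.5,-0.006,0.003],"turn": [0,0,0],"fingers": -1}]'

```text
time: 24.98
ee_pos: [0.5564, -0.0048, 0.0881]
tcp_rot: [0.006, 1.0, 0.0, 0.001]
force: [0.0, 0.2, -2.8]
finger_gap: 0.066
finger_force: 30.0
```

Emit:
arm_command --targets '[{"offset": [0.1,-0.001,0],"turn": [0,0,0],"fingers": -1},{"offset": [0.2,-0.002,0],"turn": [0,0,0],"fingers": -1},{"offset": [0.3,-0.004,0],"turn": [0,0,0],"fingers": -1},{"offset": [0.35,-0.005,0],"turn": [0,0,0],"fingers": -1},{"offset": [0.4,-0.005,0],"turn": [0,0,0],"fingers": -1},{"offset": [0.4,-0.005,0],"turn": [0,0,0],"fingers": -1}]'

```text
time: 25.72
ee_pos: [0.5971, -0.0053, 0.0889]
tcp_rot: [0.006, 1.0, 0.0, 0.002]
force: [-0.0, 0.2, 2.0]
finger_gap: 0.0657
finger_force: 30.0
```

Emit:
arm_command --targets '[{"offset": [0.03,0,0],"turn": [0,0,0],"fingers": -1},{"offset": [0.06,0,0],"turn": [0,0,0],"fingers": -1},{"offset": [0.09,0,0],"turn": [0,0,0],"fingers": -1},{"offset": [0.12,0,0],"turn": [0,0,0],"fingers": -1},{"offset": [0.12,0,0],"turn": [0,0,0],"fingers": -1}]'

```text
time: 26.35
ee_pos: [0.6081, -0.0053, 0.0882]
tcp_rot: [0.006, 1.0, 0.0, 0.001]
force: [1.3, -0.5, -1.3]
finger_gap: 0.066
finger_force: 30.0
```

Emit:
arm_command --targets '[{"offset": [0.01,0,0],"turn": [0,0,0],"fingers": -1},{"offset": [0.02,0,0],"turn": [0,0,0],"fingers": -1},{"offset": [0.02,0,0],"turn": [0,0,0],"fingers": -1}]'

```text
time: 26.72
ee_pos: [0.6086, -0.0053, 0.0882]
tcp_rot: [0.006, 1.0, 0.0, -0.0]
force: [-1.4, 0.4, 1.0]
finger_gap: 0.0656
finger_force: 30.0
```

```bash
python3 - <<'E'
from h import *
st()
E
```

```text
26.73 [608.6  -5.3  88.2] rot-from-down deg [ 0.    0.05 -0.66] [-1.4  0.4  1. ] [0.07 0.16 0.05] 65.6 30.0
```

Same behaviour as on rail 0. Pushing a little more to confirm the stop.

Emit:
arm_command --targets '[{"offset": [0.02,0,0],"turn": [0,0,0],"fingers": -1},{"offset": [0.04,0,0],"turn": [0,0,0],"fingers": -1},{"offset": [0.05,0,0],"turn": [0,0,0],"fingers": -1},{"offset": [0.05,0,0],"turn": [0,0,0],"fingers": -1},{"offset": [0.05,0,0],"turn": [0,0,0],"fingers": -1}]'

```text
time: 27.35
ee_pos: [0.6112, -0.0053, 0.0884]
tcp_rot: [0.006, 1.0, -0.0, -0.003]
force: [-7.6, 0.0, 7.1]
finger_gap: 0.0657
finger_force: 30.0
```

```bash
python3 - <<'E'
from h import *
st()
E
```

```text
27.35 [611.2  -5.3  88.4] rot-from-down deg [-0.01  0.33 -0.68] [-7.6  0.   7.1] [ 0.11  1.59 -0.1 ] 65.7 30.0
```

Emit:
arm_command --targets '[{"offset": [0.02,0,0],"turn": [0,0,0],"fingers": -1},{"offset": [0.04,0,0],"turn": [0,0,0],"fingers": -1},{"offset": [0.04,0,0],"turn": [0,0,0],"fingers": -1},{"offset": [0.04,0,0],"turn": [0,0,0],"fingers": -1}]'

```text
time: 27.85
ee_pos: [0.6118, -0.0053, 0.0888]
tcp_rot: [0.006, 1.0, -0.0, -0.006]
force: [-15.0, 0.9, 16.3]
finger_gap: 0.0661
finger_force: 30.0
```

```bash
python3 - <<'E'
from h import *
st()
E
```

```text
27.85 [611.8  -5.3  88.8] rot-from-down deg [-0.01  0.71 -0.71] [-15.    0.9  16.3] [ 0.12  3.36 -0.2 ] 66.1 30.0
```

Emit:
arm_command --targets '[{"offset": [-0.04,0,0],"turn": [0,0,0],"fingers": -1},{"offset": [-0.065,0,0],"turn": [0,0,0],"fingers": -1},{"offset": [-0.065,0,0],"turn": [0,0,0],"fingers": -1},{"offset": [-0.065,0,0],"turn": [0,0,0],"fingers": 0.8},{"offset": [-0.065,0,0],"turn": [0,0,0],"fingers": 0.8},{"offset": [-0.065,0,0],"turn": [0,0,0],"fingers": 0.8},{"offset": [-0.065,0,0.2],"turn": [0,0,0],"fingers": 0.8},{"offset": [-0.065,0,0.5],"turn": [0,0,0],"fingers": 0.8},{"offset": [-0.065,0,0.8],"turn": [0,0,0],"fingers": 0.8},{"offset": [-0.065,0,1],"turn": [0,0,0],"fingers": 0.8}]'

```text
time: 29.1
ee_pos: [0.6125, -0.0054, 0.1899]
tcp_rot: [0.006, 1.0, 0.0, 0.001]
force: [-0.1, 0.3, -0.4]
finger_gap: 0.0847
finger_force: 0.0
```

Emit:
arm_command --targets '[{"offset": [0,0.1,0.2],"turn": [0,0,-0.01],"fingers": 0.8},{"offset": [0.1,0.4,0.4],"turn": [0,0,-0.02],"fingers": 0.5},{"offset": [0.2,0.7,0.4],"turn": [0,0,-0.03],"fingers": 0.3},{"offset": [0.3,1,0.4],"turn": [0,0,-0.04],"fingers": 0.3}]'

```text
time: 29.6
ee_pos: [0.6423, 0.0956, 0.2288]
tcp_rot: [0.132, 0.991, 0.0, 0.001]
force: [0.2, -0.5, 0.4]
finger_gap: 0.062
finger_force: 0.0
```

Emit:
arm_command --targets '[{"offset": [0.2,0.3,0],"turn": [0,0,-0.01],"fingers": 0.1},{"offset": [0.4,0.6,0],"turn": [0,0,-0.012],"fingers": 0},{"offset": [0.5,0.8,0],"turn": [0,0,-0.012],"fingers": 0},{"offset": [0.5,1,0],"turn": [0,0,-0.012],"fingers": 0},{"offset": [0.5,1,0],"turn": [0,0,-0.012],"fingers": 0}]'

```text
time: 30.22
ee_pos: [0.6907, 0.1972, 0.228]
tcp_rot: [0.167, 0.986, 0.001, -0.001]
force: [0.5, 0.2, 0.4]
finger_gap: 0.0472
finger_force: 0.0
```

```bash
python3 - <<'E'
from h import *
st();P=eyes.camera_params("wrist");np.savez("w7.npz",**P)
im=eyes.read_camera("wrist");a=cv2.resize(im[:,:,::-1],(512,384))
for n in ["scoop_grip","scoop_lip","scoop","nut1"]:
    print(n,[([round(float(x)) for x in r["location"]],round(float(r["p"]),2)) for r in recognise(n,"wrist")])
im=eyes.read_camera("top");b=cv2.resize(im[150:250,150:350,::-1],(768,384),interpolation=cv2.INTER_CUBIC)
cv2.imwrite("pics/w7.png",np.vstack([cv2.resize(a,(512,384)),cv2.resize(b,(512,200))]))
E
```

```text
30.23 [690.7 197.2 228. ] rot-from-down deg [  0.07   0.06 -19.2 ] [0.5 0.2 0.4] [-0.02 -0.05  0.05] 47.2 0.0
scoop_grip []
scoop_lip [([280, 145], 0.62), ([68, 98], 0.45)]
scoop [([277, 148], 0.58), ([68, 183], 0.16)]
nut1 [([269, 163], 0.68), ([290, 144], 0.66), ([278, 128], 0.49)]
```

View pics/w7.png

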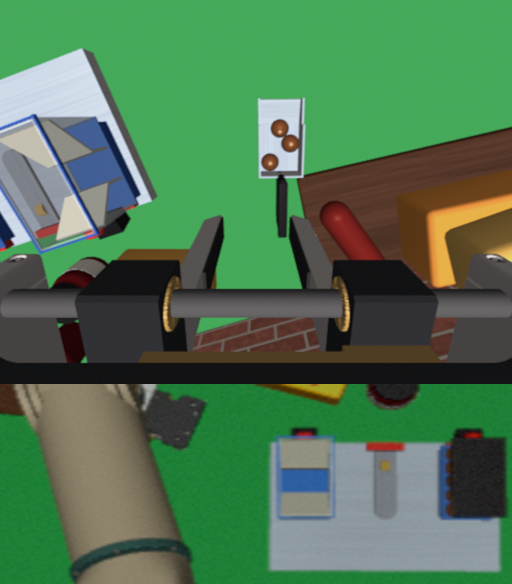

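The scoop holds 3 nuts, at (279,128), (290,143) and (270,162). Its handle bar runs from (282,180) to (282,236) in the wrist image. The lower strip shows both dispensers on their rails.

```bash
python3 - <<'E'
from h import *
P=dict(np.load("w7.npz"))
for p,z in [((282,180),.072),((282,236),.072),((259,98),.02),((304,98),.02),((259,177),.04),((303,177),.04)]: print(p,pts3(unproj(p,z,P)))
q,r=fit([(-.126,0,.072),(.053,-.031,.015),(.053,.031,.015),(-.052,-.031,.04),(-.052,.031,.04)],[(282,236),(259,98),(304,98),(259,177),(303,177)],P,[.66,.24,2.8])
print(q,np.degrees(q[2]),r.tolist()); R=np.array([[np.cos(q[2]),-np.sin(q[2])],[np.sin(q[2]),np.cos(q[2])]]); print("grip",q[:2]+R@[-.074,0])
E
```

```text
(282, 180) [703, 228, 72]
(282, 236) [778, 205, 72]
(259, 98) [596, 235, 20]
(304, 98) [617, 293, 20]
(259, 177) [697, 200, 40]
(303, 177) [717, 258, 40]
[0.65743623 0.24666643 2.80439786] 160.68016137412852 [[0.0, 1.0], [45.0, 0.9], [44.7, 0.8], [44.4, 0.3], [43.8, 0.4]]
grip [0.72726903 0.22218419]
```

Emit:
arm_command --targets '[{"offset": [0.2,0.12,0],"turn": [0,0,0],"fingers": 0},{"offset": [0.363,0.24,0],"turn": [0,0,0],"fingers": 0},{"offset": [0.363,0.24,-0.3],"turn": [0,0,0],"fingers": 0},{"offset": [0.363,0.24,-0.6],"turn": [0,0,0],"fingers": 0},{"offset": [0.363,0.24,-0.8],"turn": [0,0,0],"fingers": 0},{"offset": [0.363,0.24,-1],"turn": [0,0,0],"fingers": 0},{"offset": [0.363,0.24,-1],"turn": [0,0,0],"fingers": 0}]'

```text
time: 31.4
ee_pos: [0.7269, 0.2182, 0.1266]
tcp_rot: [0.168, 0.986, -0.001, -0.001]
force: [-0.2, -0.3, -0.2]
finger_gap: 0.0472
finger_force: 0.0
```

```bash
python3 - <<'E'
from h import *
st();P=eyes.camera_params("wrist");np.savez("w8.npz",**P)
im=eyes.read_camera("wrist");cv2.imwrite("pics/w8.png",im[:,:,::-1])
E
```

```text
31.4 [726.9 218.2 126.6] rot-from-down deg [ -0.08   0.15 -19.39] [-0.2 -0.3 -0.2] [ 0.03 -0.04 -0.05] 47.2 0.0
```

View pics/w8.png

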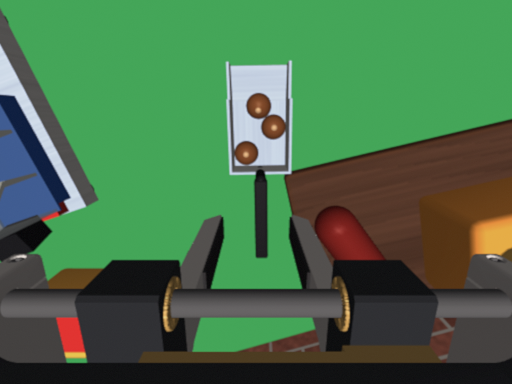

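Handle bar at x≈261, midway between the fingers, with the three nuts in the bowl. Descending and pinching.

Emit:
arm_command --targets '[{"offset": [0,0.02,-0.3],"turn": [0,0,0],"fingers": 0},{"offset": [0,0.02,-0.6],"turn": [0,0,0],"fingers": 0},{"offset": [0,0.02,-0.79],"turn": [0,0,0],"fingers": 0},{"offset": [0,0.02,-0.79],"turn": [0,0,0],"fingers": 0},{"offset": [0,0.02,-0.79],"turn": [0,0,0],"fingers": -0.5},{"offset": [0,0.02,-0.79],"turn": [0,0,0],"fingers": -1},{"offset": [0,0.02,-0.79],"turn": [0,0,0],"fingers": -1},{"offset": [0,0.02,-0.79],"turn": [0,0,0],"fingers": -1},{"offset": [0,0.02,-0.79],"turn": [0,0,0],"fingers": -1},{"offset": [0,0.02,-0.79],"turn": [0,0,0],"fingers": -1}]' --force 60

```text
time: 32.7
ee_pos: [0.7284, 0.2208, 0.0498]
tcp_rot: [0.168, 0.986, 0.0, 0.0]
force: [0.2, 0.5, 3.0]
finger_gap: 0.0115
finger_force: 60.0
```

Emit:
arm_command --targets '[{"offset": [0,0,0.05],"turn": [0,0,0],"fingers": -1},{"offset": [0,0,0.1],"turn": [0,0,0],"fingers": -1},{"offset": [0,0,0.15],"turn": [0,0,0],"fingers": -1},{"offset": [0,0,0.2],"turn": [0,0,0],"fingers": -1},{"offset": [0,0,0.2],"turn": [0,0,0],"fingers": -1}]'

```text
time: 33.33
ee_pos: [0.7283, 0.2208, 0.0699]
tcp_rot: [0.168, 0.986, 0.0, 0.0]
force: [-1.2, -0.6, -2.7]
finger_gap: 0.0114
finger_force: 60.0
```

```bash
python3 - <<'E'
from h import *
st()
from h import *
a=cv2.imread("pics/w8.png")
eyes.read_camera("wrist")
P=eyes.camera_params("wrist")
for n in ["scoop_lip","scoop","nut1"]:
    print(n,[([round(float(x)) for x in r["location"]],round(float(r["p"]),2)) for r in recognise(n,"wrist")])
# rigid in-hand: expected lip corners if scoop level in the hand
s=arm.read_state();T=Rot.from_quat(s["tcp_rot"]).as_matrix();c=s["ee_pos"]
def sc2w(M): # scoop pt -> world if grip at scoop(-.074,0,.066) = tcp -19mm along z; scoop x=tool x, y=-tool y, z=-tool z
    M=np.atleast_2d(M)-[-.074,0,.066]; B=np.c_[T[:,0],-T[:,1],-T[:,2]]; return c-.019*T[:,2]+M@B.T
print(proj(sc2w([(.053,.031,.015),(.053,-.031,.015),(-.052,.031,.04),(-.052,-.031,.04)]),P).round(1))
cv2.imwrite("pics/w9.png",eyes.read_camera("wrist")[:,:,::-1])
E
```

```text
33.33 [728.3 220.8  69.9] rot-from-down deg [  0.03  -0.05 -19.38] [-1.2 -0.6 -2.7] [-0.02 -0.14 -0.01] 11.4 60.0
scoop_lip [([256, 128], 0.67)]
scoop [([254, 132], 0.58)]
nut1 [([274, 132], 0.82), ([256, 100], 0.72), ([233, 166], 0.62)]
[[212.3  45. ]
 [299.2  45. ]
 [213.3 196.1]
 [298.4 196.1]]
```

View pics/w9.png

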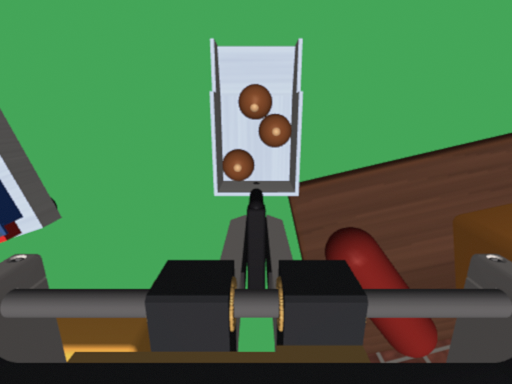

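Held level with the nose at row 41 against 45 predicted, and all 3 nuts still in. Lifting gently and carrying the scoop to the open dispenser.

Emit:
arm_command --targets '[{"offset": [0,0,0.07],"turn": [0,0,0],"fingers": -1},{"offset": [0,0,0.2],"turn": [0,0,0],"fingers": -1},{"offset": [0,0,0.35],"turn": [0,0,0],"fingers": -1},{"offset": [0,0,0.5],"turn": [0,0,0],"fingers": -1},{"offset": [0,0,0.65],"turn": [0,0,0],"fingers": -1},{"offset": [0,0,0.8],"turn": [0,0,0],"fingers": -1},{"offset": [0,0,0.95],"turn": [0,0,0],"fingers": -1},{"offset": [0,0,1],"turn": [0,0,0],"fingers": -1}]'

```text
time: 34.58
ee_pos: [0.7286, 0.2209, 0.1709]
tcp_rot: [0.168, 0.986, 0.001, 0.001]
force: [0.6, -0.2, -2.7]
finger_gap: 0.0114
finger_force: 60.0
```

Emit:
arm_command --targets '[{"offset": [0.03,-0.05,0.1],"turn": [0,0,0.004],"fingers": -1},{"offset": [0.06,-0.15,0.25],"turn": [0,0,0.008],"fingers": -1},{"offset": [0.09,-0.28,0.4],"turn": [0,0,0.013],"fingers": -1},{"offset": [0.12,-0.42,0.55],"turn": [0,0,0.018],"fingers": -1},{"offset": [0.15,-0.56,0.7],"turn": [0,0,0.023],"fingers": -1},{"offset": [0.2,-0.7,0.8],"turn": [0,0,0.029],"fingers": -1},{"offset": [0.25,-0.85,0.85],"turn": [0,0,0.036],"fingers": -1},{"offset": [0.3,-1,0.85],"turn": [0,0,0.042],"fingers": -1}]'

```text
time: 35.58
ee_pos: [0.7587, 0.1188, 0.2557]
tcp_rot: [0.037, 0.999, -0.0, 0.001]
force: [0.1, 0.9, -1.7]
finger_gap: 0.0117
finger_force: 60.0
```

Emit:
arm_command --targets '[{"offset": [0.03,-0.14,0],"turn": [0,0,0.004],"fingers": -1},{"offset": [0.06,-0.28,0],"turn": [0,0,0.008],"fingers": -1},{"offset": [0.09,-0.44,0],"turn": [0,0,0.01],"fingers": -1},{"offset": [0.09,-0.6,0],"turn": [0,0,0.01],"fingers": -1},{"offset": [0.09,-0.76,0],"turn": [0,0,0.01],"fingers": -1},{"offset": [0.09,-0.9,0],"turn": [0,0,0.01],"fingers": -1},{"offset": [0.09,-1,0],"turn": [0,0,0.01],"fingers": -1}]'

```text
time: 36.45
ee_pos: [0.7668, 0.0194, 0.2544]
tcp_rot: [0.006, 1.0, -0.0, -0.0]
force: [0.4, -0.6, -2.5]
finger_gap: 0.0116
finger_force: 60.0
```

Emit:
arm_command --targets '[{"offset": [0,-0.08,0],"turn": [0,0,0],"fingers": -1},{"offset": [0,-0.16,-0.08],"turn": [0,0,0],"fingers": -1},{"offset": [0,-0.22,-0.2],"turn": [0,0,0],"fingers": -1},{"offset": [0,-0.26,-0.3],"turn": [0,0,0],"fingers": -1},{"offset": [0,-0.26,-0.38],"turn": [0,0,0],"fingers": -1},{"offset": [0,-0.26,-0.4],"turn": [0,0,0],"fingers": -1},{"offset": [0,-0.26,-0.4],"turn": [0,0,0],"fingers": -1}]'

```text
time: 37.33
ee_pos: [0.767, -0.0048, 0.2143]
tcp_rot: [0.005, 1.0, 0.0, 0.0]
force: [0.5, 0.5, -3.1]
finger_gap: 0.0113
finger_force: 60.0
```

```bash
python3 - <<'E'
from h import *
s=st();P=eyes.camera_params("wrist")
im=eyes.read_camera("wrist");cv2.imwrite("pics/w10.png",im[:,:,::-1])
for n in ["nut1","scoop","disp_open"]:
    print(n,[([round(float(x)) for x in r["location"]],round(float(r["p"]),2)) for r in recognise(n,"wrist")])
T=Rot.from_quat(s["tcp_rot"]).as_matrix();c=s["ee_pos"]
lip=c+np.c_[T[:,0],-T[:,1],-T[:,2]]@[.127,0,-.040];print("lip",lip,proj(lip,P))
# where the rim should be seen
M=np.array([(.062,.033,.15),(.062,-.033,.15),(-.062,-.033,.15),(-.062,.033,.15)])+[.6095,-.0053,0];print(proj(M,P).round())
print(s["joint_pos"].round(2))
E
```

```text
37.33 [767.   -4.8 214.3] rot-from-down deg [ 0.02 -0.   -0.63] [ 0.5  0.5 -3.1] [ 0.02 -0.09 -0.01] 11.3 60.0
nut1 [([256, 95], 0.91), ([272, 127], 0.79), ([243, 156], 0.76)]
scoop [([252, 133], 0.71), ([164, 183], 0.2)]
disp_open []
lip [ 0.63997998 -0.00341358  0.17424807] [[255.39547786  47.8906264 ]]
[[292.  95.]
 [215.  96.]
 [207. -83.]
 [296. -84.]]
[-0.01  0.82 -0.05  1.1   0.04  1.23  1.5 ]
```

View pics/w10.png

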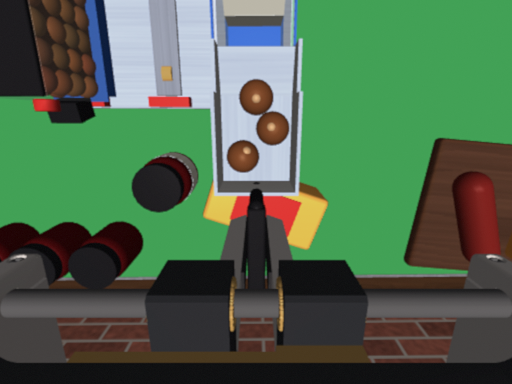

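The scoop's lip (row 45) lies over the dispenser's mouth, between the blue rim edges at columns 216–297, with 3 nuts in the bowl. Tilting slowly about the lip.

Emit:
arm_command --targets '[{"offset": [-0.023,0,0.066],"turn": [0,-0.0083,0],"fingers": -1},{"offset": [-0.049,0,0.131],"turn": [0,-0.0167,0],"fingers": -1},{"offset": [-0.078,0,0.194],"turn": [0,-0.025,0],"fingers": -1},{"offset": [-0.111,0,0.255],"turn": [0,-0.0333,0],"fingers": -1},{"offset": [-0.111,0,0.255],"turn": [0,-0.0333,0],"fingers": -1},{"offset": [-0.111,0,0.255],"turn": [0,-0.0333,0],"fingers": -1},{"offset": [-0.111,0,0.255],"turn": [0,-0.0333,0],"fingers": -1},{"offset": [-0.111,0,0.255],"turn": [0,-0.0333,0],"fingers": -1}]'

```text
time: 38.52
ee_pos: [0.756, -0.0053, 0.2392]
tcp_rot: [0.006, 0.995, 0.001, 0.104]
force: [-0.1, -0.5, -1.4]
finger_gap: 0.0115
finger_force: 60.0
```

```bash
python3 - <<'E'
from h import *
s=st();eyes.read_camera("wrist");P=eyes.camera_params("wrist")
print([([round(float(x)) for x in r["location"]],round(float(r["p"]),2)) for r in recognise("nut1","wrist")])
T=Rot.from_quat(s["tcp_rot"]).as_matrix();c=s["ee_pos"]
lip=c+np.c_[T[:,0],-T[:,1],-T[:,2]]@[.127,0,-.040];print("lip",lip,proj(lip,P))
E
```

```text
38.52 [756.   -5.3 239.2] rot-from-down deg [  0.07 -11.94  -0.66] [-0.1 -0.5 -1.4] [ 0.06  0.22 -0.02] 11.5 60.0
[([232, 111], 0.93), ([256, 83], 0.79), ([278, 110], 0.58), ([155, 40], 0.56)]
lip [ 0.64007311 -0.00386832  0.17377384] [[255.39139589  47.91997192]]
```

Emit:
arm_command --targets '[{"offset": [-0.012,0,0.02],"turn": [0,-0.0028,0],"fingers": -1},{"offset": [-0.024,0,0.04],"turn": [0,-0.0056,0],"fingers": -1},{"offset": [-0.036,0,0.06],"turn": [0,-0.0083,0],"fingers": -1},{"offset": [-0.049,0,0.08],"turn": [0,-0.0111,0],"fingers": -1},{"offset": [-0.062,0,0.099],"turn": [0,-0.0139,0],"fingers": -1},{"offset": [-0.075,0,0.118],"turn": [0,-0.0167,0],"fingers": -1},{"offset": [-0.088,0,0.136],"turn": [0,-0.0194,0],"fingers": -1},{"offset": [-0.102,0,0.155],"turn": [0,-0.0222,0],"fingers": -1},{"offset": [-0.102,0,0.155],"turn": [0,-0.0222,0],"fingers": -1},{"offset": [-0.102,0,0.155],"turn": [0,-0.0222,0],"fingers": -1},{"offset": [-0.102,0,0.155],"turn": [0,-0.0222,0],"fingers": -1},{"offset": [-0.102,0,0.155],"turn": [0,-0.0222,0],"fingers": -1}]'

```text
time: 40.12
ee_pos: [0.7457, -0.0053, 0.2552]
tcp_rot: [0.006, 0.985, 0.001, 0.173]
force: [-0.5, -0.9, -1.5]
finger_gap: 0.0117
finger_force: 60.0
```

```bash
python3 - <<'E'
from h import *
s=st();eyes.read_camera("wrist");P=eyes.camera_params("wrist")
print([([round(float(x)) for x in r["location"]],round(float(r["p"]),2)) for r in recognise("nut1","wrist")])
T=Rot.from_quat(s["tcp_rot"]).as_matrix();c=s["ee_pos"]
lip=c+np.c_[T[:,0],-T[:,1],-T[:,2]]@[.127,0,-.040];print("lip",lip,proj(lip,P))
E
```

```text
40.12 [745.7  -5.3 255.2] rot-from-down deg [  0.12 -19.98  -0.65] [-0.5 -0.9 -1.5] [0.04 0.43 0.  ] 11.7 60.0
[([270, 12], 0.9), ([234, 11], 0.83)]
lip [ 0.64003841 -0.00386841  0.17420966] [[255.41594127  47.76653263]]
```

Emit:
arm_command --targets '[{"offset": [-0.075,0,0.088],"turn": [0,-0.0139,0],"fingers": -1},{"offset": [-0.157,0,0.171],"turn": [0,-0.0278,0],"fingers": -1},{"offset": [-0.247,0,0.243],"turn": [0,-0.0417,0],"fingers": -1},{"offset": [-0.341,0,0.312],"turn": [0,-0.0556,0],"fingers": -1},{"offset": [-0.341,0,0.312],"turn": [0,-0.0556,0],"fingers": -1},{"offset": [-0.341,0,0.312],"turn": [0,-0.0556,0],"fingers": -1},{"offset": [-0.341,0,0.312],"turn": [0,-0.0556,0],"fingers": -1},{"offset": [-0.341,0,0.312],"turn": [0,-0.0556,0],"fingers": -1}]'

```text
time: 41.22
ee_pos: [0.7112, -0.0057, 0.2864]
tcp_rot: [0.005, 0.94, 0.002, 0.342]
force: [0.5, -0.1, -1.9]
finger_gap: 0.0115
finger_force: 60.0
```

Emit:
arm_command --targets '[{"offset": [0,0,0.2],"turn": [0,0,0],"fingers": -1},{"offset": [0,0,0.5],"turn": [0,0.014,0],"fingers": -1},{"offset": [0,0,0.8],"turn": [0,0.028,0],"fingers": -1},{"offset": [0,0,1],"turn": [0,0.042,0],"fingers": -1},{"offset": [0,0,1],"turn": [0,0.042,0],"fingers": -1}]'

```text
time: 41.85
ee_pos: [0.7141, -0.0049, 0.389]
tcp_rot: [0.006, 0.976, 0.003, 0.218]
force: [-0.1, 0.6, -2.2]
finger_gap: 0.0114
finger_force: 60.0
```

```bash
python3 - <<'E'
from h import *
s=st();im=eyes.read_camera("wrist");P=eyes.camera_params("wrist");cv2.imwrite("pics/w12.png",im[:,:,::-1])
print([([round(float(x)) for x in r["location"]],round(float(r["p"]),2)) for r in recognise("nut1","wrist")])
T=Rot.from_quat(s["tcp_rot"]).as_matrix();c=s["ee_pos"]
B=np.c_[T[:,0],-T[:,1],-T[:,2]]; scp=lambda q:c+B@(np.array(q)-[-.074,0,.0498])
print("bowl corners",proj([scp(q) for q in [(.053,.031,.02),(.053,-.031,.02),(-.052,-.031,.04),(-.052,.031,.04)]],P).round())
M=np.array([(.062,.033,.15),(.062,-.033,.15),(-.062,-.033,.15),(-.062,.033,.15),(0,0,.08)])+[.6095,-.0053,0];print(proj(M,P).round())
im=eyes.read_camera("scene");im2=eyes.read_camera("top");Pt=eyes.camera_params("top")
for cm in ["top","scene"]:
  print(cm,[([round(float(x)) for x in r["location"]],round(float(r["p"]),2)) for r in recognise("nut1",cm)],proj(M[[0,1,2,3,4]],eyes.camera_params(cm)).round().tolist())
  print("hook",[([round(float(x)) for x in r["location"]],round(float(r["p"]),2)) for r in recognise("hook",cm)])
E
```

```text
41.85 [714.1  -4.9 389. ] rot-from-down deg [  0.32 -25.15  -0.75] [-0.1  0.6 -2.2] [-0.01  0.5  -0.01] 11.4 60.0
[([268, 8], 0.89), ([252, 3], 0.56), ([239, 10], 0.53)]
bowl corners [[212.  49.]
 [300.  49.]
 [298. 199.]
 [214. 199.]]
[[279.  68.]
 [229.  69.]
 [219. -62.]
 [285. -63.]
 [253.   4.]]
top [] [[258.0, 177.0], [280.0, 177.0], [280.0, 217.0], [259.0, 217.0], [269.0, 199.0]]
hook [([391, 220], 0.63)]
scene [([248, 214], 0.46)] [[264.0, 217.0], [240.0, 213.0], [249.0, 177.0], [272.0, 181.0], [256.0, 210.0]]
hook [([135, 177], 0.69)]
```

All three nuts are seen around (253,4), exactly where the dispenser's chute projects, and none in the bowl. Now fitting the hook precisely from both fixed cameras by rendering a simple model.

```bash
cat > hookfit.py <<'E'
from h import *
from scipy.optimize import minimize
C={}
for c,(x0,y0,x1,y1) in {"top":(365,195,440,270),"scene":(95,85,175,205)}.items():
    im=eyes.read_camera(c).astype(int); g=(im[...,1]-np.maximum(im[...,0],im[...,2]))
    C[c]=(eyes.camera_params(c),np.clip((35-g[y0:y1,x0:x1])/35.,0,1),x0,y0)
def world(q,M):
    c,s=np.cos(q[2]),np.sin(q[2]);M=np.array(M,float);return np.c_[q[0]+c*M[:,0]-s*M[:,1],q[1]+s*M[:,0]+c*M[:,1],M[:,2]]
S=8
def render(q,P,shape,x0,y0):
    im=np.zeros((shape[0]*S,shape[1]*S),np.uint8)
    px=lambda M:np.round((proj(world(q,M),P)-[x0-.5,y0-.5])*S).astype(np.int32)
    t=np.linspace(0,2*np.pi,60); cv2.fillPoly(im,[px([(.045*np.cos(a),.045*np.sin(a),.008) for a in t])],255)
    def tube(a,b,r):
        for k in np.linspace(0,1,60):
            m=np.array(a)*(1-k)+np.array(b)*k; w=world(q,[m]); d=(P["R"]@w.T+P["t"][:,None])[2,0]
            cv2.circle(im,tuple(int(v) for v in px([m])[0]),max(1,int(round(r*P["intrinsics"][0,0]/d*S))),255,-1)
    tube((0,0,0),(0,0,.255),.007);tube((0,0,.25),(-.09,0,.25),.004);tube((-.09,0,.25),(-.103,0,.268),.004)
    return cv2.resize(im,(shape[1],shape[0]),interpolation=cv2.INTER_AREA)/255.
def cost(q,cams=C): return sum(((cv2.GaussianBlur(render(q,P,m.shape,x0,y0),(0,0),.7)-m)**2).sum() for P,m,x0,y0 in (C[k] for k in cams))
for cams in (["top"],["scene"],["top","scene"]):
    best=min((minimize(cost,[.529,-.408,a],args=(cams,),method="Nelder-Mead",options=dict(initial_simplex=[[.529,-.408,a],[.537,-.408,a],[.529,-.400,a],[.529,-.408,a+.1]],xatol=1e-4,fatol=1e-3)) for a in(.2,.35)),key=lambda r:r.fun)
    print(cams,best.x.round(4),np.degrees(best.x[2]).round(1),round(best.fun,2))
q=best.x
print("peg pt",world(q,[(-.055,0,.25),(-.107,0,.272)]).round(4))
for k in C:
    P,m,x0,y0=C[k];r=render(q,P,m.shape,x0,y0)
    a=np.round(np.dstack([m*0,r*255,m*255]));cv2.imwrite(f"pics/hf_{k}.png",cv2.resize(a.astype(np.uint8),None,fx=4,fy=4,interpolation=0))
a,b=[cv2.imread(f"pics/hf_{k}.png") for k in C];b=cv2.copyMakeBorder(b,0,0,0,0,0);H=max(a.shape[0],b.shape[0]);pad=lambda z:cv2.copyMakeBorder(z,0,H-z.shape[0],0,0,0);cv2.imwrite("pics/hf.png",np.hstack([pad(a),pad(b)]))
E
python3 hookfit.py
```

```text
['top'] [ 0.5298 -0.4072  0.2916] 16.7 25.73
['scene'] [ 0.5286 -0.4084  0.2867] 16.4 645.57
['top', 'scene'] [ 0.5294 -0.4077  0.2892] 16.6 673.63
peg pt [[ 0.4767 -0.4234  0.25  ]
 [ 0.4268 -0.4382  0.272 ]]
```

The hook fits agree to about 1 mm across both cameras: post at (0.529, −0.408), yaw 16.6°. Carrying the empty scoop round to in front of the peg tip.

Emit:
arm_command --targets '[{"offset": [-0.16,-0.2,0],"turn": [0,0,-0.01],"fingers": -1},{"offset": [-0.33,-0.41,0],"turn": [0,0,-0.02],"fingers": -1},{"offset": [-0.5,-0.62,0],"turn": [0,0,-0.03],"fingers": -1},{"offset": [-0.66,-0.83,0],"turn": [0,0,-0.04],"fingers": -1}]'

```text
time: 42.85
ee_pos: [0.6445, -0.0894, 0.3865]
tcp_rot: [0.13, 0.968, -0.026, 0.214]
force: [0.4, 0.1, -2.0]
finger_gap: 0.0111
finger_force: 60.0
```

Emit:
arm_command --targets '[{"offset": [-0.16,-0.2,0],"turn": [0,0,-0.01],"fingers": -1},{"offset": [-0.33,-0.41,0],"turn": [0,0,-0.02],"fingers": -1},{"offset": [-0.5,-0.62,0],"turn": [0,0,-0.03],"fingers": -1},{"offset": [-0.66,-0.83,0],"turn": [0,0,-0.04],"fingers": -1}]'

```text
time: 43.35
ee_pos: [0.5783, -0.1728, 0.3866]
tcp_rot: [0.25, 0.944, -0.053, 0.209]
force: [0.5, 0.3, -1.8]
finger_gap: 0.0114
finger_force: 60.0
```

Emit:
arm_command --targets '[{"offset": [-0.16,-0.2,0],"turn": [0,0,-0.01],"fingers": -1},{"offset": [-0.33,-0.41,0],"turn": [0,0,-0.02],"fingers": -1},{"offset": [-0.5,-0.62,0],"turn": [0,0,-0.03],"fingers": -1},{"offset": [-0.66,-0.83,0],"turn": [0,0,-0.04],"fingers": -1}]'

```text
time: 43.85
ee_pos: [0.5123, -0.2558, 0.3865]
tcp_rot: [0.367, 0.905, -0.079, 0.201]
force: [-0.9, -0.1, -1.9]
finger_gap: 0.0116
finger_force: 60.0
```

Emit:
arm_command --targets '[{"offset": [-0.16,-0.2,0],"turn": [0,0,-0.01],"fingers": -1},{"offset": [-0.33,-0.41,0],"turn": [0,0,-0.02],"fingers": -1},{"offset": [-0.5,-0.62,0],"turn": [0,0,-0.03],"fingers": -1},{"offset": [-0.66,-0.83,0],"turn": [0,0,-0.04],"fingers": -1}]'

```text
time: 44.35
ee_pos: [0.4463, -0.3388, 0.3865]
tcp_rot: [0.477, 0.852, -0.103, 0.189]
force: [0.3, -0.9, -1.4]
finger_gap: 0.0114
finger_force: 60.0
```

Emit:
arm_command --targets '[{"offset": [-0.16,-0.2,0],"turn": [0,0,-0.01],"fingers": -1},{"offset": [-0.33,-0.41,0],"turn": [0,0,-0.02],"fingers": -1},{"offset": [-0.5,-0.62,0],"turn": [0,0,-0.03],"fingers": -1},{"offset": [-0.64,-0.81,0],"turn": [0,0,-0.042],"fingers": -1},{"offset": [-0.64,-0.81,0],"turn": [0,0,-0.042],"fingers": -1},{"offset": [-0.64,-0.81,0],"turn": [0,0,-0.042],"fingers": -1}]'

```text
time: 45.1
ee_pos: [0.384, -0.4178, 0.3864]
tcp_rot: [0.583, 0.783, -0.126, 0.174]
force: [-0.2, 0.5, -1.1]
finger_gap: 0.0112
finger_force: 60.0
```

```bash
cat > hang.py <<'E'
from h import *
q=[.5294,-.4077,np.radians(16.6)]
def hang(phi,out,peg):
    "wanted TCP pos and rotation for scoop pitch phi, distance out along the peg, peg at scoop (x,z)"
    a=np.radians(106.6);h=np.array([np.cos(a),np.sin(a),0]);d=np.array([-np.cos(q[2]),-np.sin(q[2]),0]);up=np.array([0,0,1.])
    f=np.radians(phi);xs=np.cos(f)*h-np.sin(f)*up;zs=np.sin(f)*h+np.cos(f)*up
    p=np.array([q[0],q[1],.25])+out*d
    tcp=p+(-.074-peg[0])*xs+(.0498-peg[1])*zs
    R=np.c_[xs,-np.cross(zs,xs),-zs]
    return tcp,R
def delta(phi,out,peg):
    s=st();t,R=hang(phi,out,peg);rv=(Rot.from_matrix(R)*Rot.from_quat(s["tcp_rot"]).inv()).as_rotvec()
    print("target",t.round(4),"offset",((t-s["ee_pos"])*10).round(3),"turn",(rv/2/np.pi).round(4),s["joint_pos"].round(2))
E
python3 - <<'E'
from hang import *
delta(30,.14,(-.097,.028));delta(30,.06,(-.097,.028))
E
```

```text
45.1 [ 384.  -417.8  386.4] rot-from-down deg [-15.61 -21.54 -72.09] [-0.2  0.5 -1.1] [0.49 0.15 0.04] 11.2 60.0
target [ 0.3864 -0.4182  0.2574] offset [ 0.025 -0.004 -1.29 ] turn [-0.014  -0.0033 -0.0005] [ 1.02  0.17 -0.49  1.85  0.48  0.86  0.57]
45.1 [ 384.  -417.8  386.4] rot-from-down deg [-15.61 -21.54 -72.09] [-0.2  0.5 -1.1] [0.49 0.15 0.04] 11.2 60.0
target [ 0.4631 -0.3953  0.2574] offset [ 0.791  0.225 -1.29 ] turn [-0.014  -0.0033 -0.0005] [ 1.02  0.17 -0.49  1.85  0.48  0.86  0.57]
```

Emit:
arm_command --targets '[{"offset": [0.025,0,-0.25],"turn": [-0.007,-0.0017,0],"fingers": -1},{"offset": [0.025,0,-0.5],"turn": [-0.014,-0.0033,-0.0005],"fingers": -1},{"offset": [0.025,0,-0.75],"turn": [-0.014,-0.0033,-0.0005],"fingers": -1},{"offset": [0.025,0,-1],"turn": [-0.014,-0.0033,-0.0005],"fingers": -1}]'

```text
time: 45.6
ee_pos: [0.387, -0.4172, 0.2859]
tcp_rot: [0.577, 0.775, -0.155, 0.208]
force: [-0.3, -0.8, -1.7]
finger_gap: 0.0113
finger_force: 60.0
```

Emit:
arm_command --targets '[{"offset": [0,0,-0.15],"turn": [0,0,0],"fingers": -1},{"offset": [0,0,-0.29],"turn": [0,0,0],"fingers": -1},{"offset": [0,0,-0.29],"turn": [0,0,0],"fingers": -1},{"offset": [0,0,-0.29],"turn": [0,0,0],"fingers": -1}]'

```text
time: 46.1
ee_pos: [0.3869, -0.4181, 0.2581]
tcp_rot: [0.577, 0.774, -0.155, 0.208]
force: [1.0, -0.3, -1.3]
finger_gap: 0.0114
finger_force: 60.0
```

```bash
python3 - <<'E'
from hang import *
delta(30,.14,(-.097,.028));delta(30,.06,(-.097,.028))
im=eyes.read_camera("wrist");cv2.imwrite("pics/w13.png",im[:,:,::-1])
print([([round(float(x)) for x in r["location"]],round(float(r["p"]),2)) for r in recognise("scoop","wrist")])
# bowl side walls: brightest rows as slip check against w10 (same camera-in-hand view)
a=cv2.cvtColor(cv2.imread("pics/w10.png"),6)[30:210,205:305];b=cv2.cvtColor(cv2.imread("pics/w13.png"),6)
r=cv2.matchTemplate(b[10:240,185:325],a,cv2.TM_CCOEFF_NORMED);print(cv2.minMaxLoc(r))
E
```

```text
46.1 [ 386.9 -418.1  258.1] rot-from-down deg [-19.22 -25.83 -71.64] [ 1.  -0.3 -1.3] [0.54 0.24 0.  ] 11.4 60.0
target [ 0.3864 -0.4182  0.2574] offset [-0.004 -0.001 -0.008] turn [0.0002 0.0001 0.0001] [ 0.83  0.3  -0.36  2.14  1.01  0.55 -0.04]
46.1 [ 386.9 -418.1  258.1] rot-from-down deg [-19.22 -25.83 -71.64] [ 1.  -0.3 -1.3] [0.54 0.24 0.  ] 11.4 60.0
target [ 0.4631 -0.3953  0.2574] offset [ 0.762  0.228 -0.008] turn [0.0002 0.0001 0.0001] [ 0.83  0.3  -0.36  2.14  1.01  0.55 -0.04]
[([255, 129], 0.6)]
(-0.12386125326156616, 0.5191907286643982, (14, 0), (20, 20))
```

No slip in the hand, and the pose is on target. Threading the loop over the peg.

Emit:
arm_command --targets '[{"offset": [0.07,0.021,-0.005],"turn": [0,0,0],"fingers": -1},{"offset": [0.14,0.042,-0.008],"turn": [0,0,0],"fingers": -1},{"offset": [0.21,0.063,-0.008],"turn": [0,0,0],"fingers": -1},{"offset": [0.28,0.084,-0.008],"turn": [0,0,0],"fingers": -1},{"offset": [0.35,0.105,-0.008],"turn": [0,0,0],"fingers": -1},{"offset": [0.35,0.105,-0.008],"turn": [0,0,0],"fingers": -1}]'

```text
time: 46.95
ee_pos: [0.4219, -0.4075, 0.2566]
tcp_rot: [0.577, 0.774, -0.155, 0.208]
force: [0.1, 0.2, -1.1]
finger_gap: 0.0113
finger_force: 60.0
```

```bash
python3 - <<'E'
from hang import *
delta(30,.06,(-.097,.028))
a=eyes.read_camera("scene")[80:200,90:210,::-1];b=eyes.read_camera("top")[180:300,350:470,::-1]
cv2.imwrite("pics/v.png",cv2.resize(np.hstack([a,b]),(800,400),interpolation=cv2.INTER_CUBIC))
E
```

```text
46.95 [ 421.9 -407.5  256.6] rot-from-down deg [-19.22 -25.77 -71.64] [ 0.1  0.2 -1.1] [ 0.58  0.19 -0.  ] 11.3 60.0
target [ 0.4631 -0.3953  0.2574] offset [0.412 0.122 0.008] turn [0.0001 0.     0.0001] [ 0.77  0.34 -0.37  2.08  1.    0.61 -0.08]
```

Emit:
arm_command --targets '[{"offset": [0.07,0.021,0.005],"turn": [0,0,0],"fingers": -1},{"offset": [0.14,0.042,0.005],"turn": [0,0,0],"fingers": -1},{"offset": [0.21,0.063,0.005],"turn": [0,0,0],"fingers": -1},{"offset": [0.28,0.084,0.005],"turn": [0,0,0],"fingers": -1},{"offset": [0.35,0.105,0.005],"turn": [0,0,0],"fingers": -1},{"offset": [0.41,0.122,0.005],"turn": [0,0,0],"fingers": -1},{"offset": [0.41,0.122,0.005],"turn": [0,0,0],"fingers": -1}]'

```text
time: 47.92
ee_pos: [0.4627, -0.3953, 0.2571]
tcp_rot: [0.578, 0.774, -0.155, 0.208]
force: [0.6, 0.2, -2.4]
finger_gap: 0.0112
finger_force: 60.0
```

Emit:
arm_command --targets '[{"offset": [0,0,-0.06],"turn": [0,0,0],"fingers": -1},{"offset": [0,0,-0.12],"turn": [0,0,0],"fingers": -1},{"offset": [0,0,-0.18],"turn": [0,0,0],"fingers": -1},{"offset": [0,0,-0.22],"turn": [0,0,0],"fingers": -1},{"offset": [0,0,-0.22],"turn": [0,0,0],"fingers": -1}]'

```text
time: 48.55
ee_pos: [0.4618, -0.3955, 0.2347]
tcp_rot: [0.578, 0.774, -0.155, 0.207]
force: [1.0, 1.1, -1.8]
finger_gap: 0.0113
finger_force: 60.0
```

```bash
python3 - <<'E'
from hang import *
delta(30,.06,(-.113,.056))
E
```

```text
48.55 [ 461.8 -395.5  234.7] rot-from-down deg [-19.27 -25.7  -71.68] [ 1.   1.1 -1.8] [0.48 0.24 0.02] 11.3 60.0
target [ 0.4631 -0.3954  0.2251] offset [ 0.014  0.001 -0.095] turn [ 0.0001 -0.0002  0.0002] [ 0.69  0.41 -0.36  2.04  1.05  0.64 -0.18]
```

Lowering in small steps until the peg takes the weight.

Emit:
arm_command --targets '[{"offset": [0,0,-0.03],"turn": [0,0,0],"fingers": -1},{"offset": [0,0,-0.06],"turn": [0,0,0],"fingers": -1},{"offset": [0,0,-0.06],"turn": [0,0,0],"fingers": -1},{"offset": [0,0,-0.06],"turn": [0,0,0],"fingers": -1}]'

```text
time: 49.05
ee_pos: [0.462, -0.3957, 0.2292]
tcp_rot: [0.578, 0.774, -0.155, 0.208]
force: [-0.3, 1.1, -1.6]
finger_gap: 0.0116
finger_force: 60.0
```

Emit:
arm_command --targets '[{"offset": [0,0,-0.02],"turn": [0,0,0],"fingers": -1},{"offset": [0,0,-0.03],"turn": [0,0,0],"fingers": -1},{"offset": [0,0,-0.03],"turn": [0,0,0],"fingers": -1}]'

```text
time: 49.42
ee_pos: [0.462, -0.3956, 0.2261]
tcp_rot: [0.578, 0.774, -0.155, 0.207]
force: [-0.6, 0.1, -1.3]
finger_gap: 0.0111
finger_force: 60.0
```

```bash
python3 - <<'E'
from hang import *
delta(30,.06,(-.113,.056))
E
```

```text
49.42 [ 462.  -395.6  226.1] rot-from-down deg [-19.26 -25.75 -71.69] [-0.6  0.1 -1.3] [0.5  0.15 0.04] 11.1 60.0
target [ 0.4631 -0.3954  0.2251] offset [ 0.012  0.001 -0.009] turn [ 0.0001 -0.0001  0.0002] [ 0.68  0.42 -0.35  2.05  1.08  0.63 -0.22]
```

Emit:
arm_command --targets '[{"offset": [0,0,-0.02],"turn": [0,0,0],"fingers": -1},{"offset": [0,0,-0.03],"turn": [0,0,0],"fingers": -1},{"offset": [0,0,-0.03],"turn": [0,0,0],"fingers": -1}]'

```text
time: 49.8
ee_pos: [0.4622, -0.3958, 0.2236]
tcp_rot: [0.578, 0.774, -0.155, 0.208]
force: [-1.3, 1.3, 2.6]
finger_gap: 0.0114
finger_force: 60.0
```

```bash
python3 - <<'E'
from hang import *
for i in range(4): eyes.read_camera("top"); s=st()
a=eyes.read_camera("scene")[80:200,90:210,::-1];b=eyes.read_camera("top")[180:300,350:470,::-1]
cv2.imwrite("pics/v2.png",cv2.resize(np.hstack([a,b]),(800,400),interpolation=cv2.INTER_CUBIC))
E
```

```text
49.85 [ 462.2 -395.8  223.6] rot-from-down deg [-19.27 -25.8  -71.69] [0.7 1.  1.8] [ 0.15  0.2  -0.09] 11.1 60.0
49.9 [ 462.2 -395.8  223.6] rot-from-down deg [-19.27 -25.81 -71.69] [-0.9  0.9  3. ] [ 0.13  0.2  -0.09] 11.9 60.0
49.95 [ 462.2 -395.8  223.6] rot-from-down deg [-19.27 -25.8  -71.69] [-1.5  0.9  2.2] [ 0.12  0.22 -0.09] 11.4 60.0
50.0 [ 462.2 -395.8  223.6] rot-from-down deg [-19.27 -25.8  -71.69] [-0.7  1.4  2.9] [ 0.09  0.17 -0.03] 11.4 60.0
```

The peg now carries the weight, at the predicted height. Releasing and backing out along the tool.

Emit:
arm_command --targets '[{"offset": [0,0,0.005],"turn": [0,0,0],"fingers": -0.6},{"offset": [0,0,0.005],"turn": [0,0,0],"fingers": -0.3},{"offset": [0,0,0.005],"turn": [0,0,0],"fingers": -0.2},{"offset": [0,0,0.005],"turn": [0,0,0],"fingers": -0.2},{"offset": [0,0,0.005],"turn": [0,0,0],"fingers": -0.2},{"offset": [0,0,0.005],"turn": [0,0,0],"fingers": -0.2},{"offset": [-0.03,0.1,0.17],"turn": [0,0,0],"fingers": -0.2},{"offset": [-0.08,0.25,0.44],"turn": [0,0,0],"fingers": -0.2},{"offset": [-0.12,0.4,0.7],"turn": [0,0,0],"fingers": -0.2},{"offset": [-0.16,0.55,0.95],"turn": [0,0,0],"fingers": -0.2}]'

```text
time: 51.35
ee_pos: [0.4458, -0.3401, 0.3191]
tcp_rot: [0.578, 0.774, -0.155, 0.208]
force: [-0.8, -0.3, 0.2]
finger_gap: 0.0377
finger_force: 0.0
```

Emit:
arm_command --targets '[{"offset": [-0.1,0.3,0.2],"turn": [0,0,0],"fingers": -0.2},{"offset": [-0.2,0.6,0.3],"turn": [0,0,0],"fingers": -0.2},{"offset": [-0.3,0.9,0.4],"turn": [0,0,0],"fingers": -0.2},{"offset": [-0.3,1,0.4],"turn": [0,0,0],"fingers": -0.2}]'

```text
time: 51.85
ee_pos: [0.4163, -0.2394, 0.3592]
tcp_rot: [0.577, 0.774, -0.155, 0.209]
force: [0.2, -0.3, 0.1]
finger_gap: 0.0376
finger_force: 0.0
```

Emit:
arm_command --targets '[{"offset": [-0.2,0.4,0],"turn": [0,0,0],"fingers": -0.2},{"offset": [-0.4,0.8,0],"turn": [0,0,0],"fingers": -0.2},{"offset": [-0.4,1,0],"turn": [0,0,0],"fingers": -0.2},{"offset": [-0.4,1,0],"turn": [0,0,0],"fingers": -0.2},{"offset": [-0.4,1,0],"turn": [0,0,0],"fingers": -0.2},{"offset": [-0.4,1,0],"turn": [0,0,0],"fingers": -0.2},{"offset": [-0.4,1,0],"turn": [0,0,0],"fingers": -0.2},{"offset": [-0.4,1,0],"turn": [0,0,0],"fingers": -0.2}]'

```text
time: 52.85
ee_pos: [0.3759, -0.141, 0.3581]
tcp_rot: [0.578, 0.774, -0.155, 0.207]
force: [0.4, 0.2, 0.8]
finger_gap: 0.0377
finger_force: 0.0
```

Emit:
arm_command --targets '[{"offset": [-0.2,0.4,0],"turn": [0,0,0],"fingers": -0.2},{"offset": [-0.4,0.8,0],"turn": [0,0,0],"fingers": -0.2},{"offset": [-0.4,1,0],"turn": [0,0,0],"fingers": -0.2},{"offset": [-0.4,1,0],"turn": [0,0,0],"fingers": -0.2}]'

```text
time: 53.35
ee_pos: [0.3365, -0.0396, 0.3583]
tcp_rot: [0.577, 0.775, -0.155, 0.208]
force: [-0.9, -0.3, -0.2]
finger_gap: 0.0377
finger_force: 0.0
```

```bash
python3 - <<'E'
from hang import *
st()
a=eyes.read_camera("scene");b=eyes.read_camera("top")
L=cv2.resize(a[80:280,95:295,::-1],(480,480),interpolation=cv2.INTER_CUBIC);t=cv2.resize(b[150:310,250:350+110,::-1][:, :210],(315,240),interpolation=cv2.INTER_CUBIC);t2=cv2.resize(b[170:230,250:340,::-1],(315,240),interpolation=cv2.INTER_CUBIC)
cv2.imwrite("pics/final.png",np.hstack([L,np.vstack([t,t2])]))
for cm in ["top","scene"]:
  for n in ["nut1","scoop","disp_a","disp_open","jam_jar","honey_jar","cheese"]: print(cm,n,[([round(float(x)) for x in r["location"]],round(float(r["p"]),2)) for r in recognise(n,cm)])
E
```

```text
53.35 [336.5 -39.6 358.3] rot-from-down deg [-19.18 -25.78 -71.52] [-0.9 -0.3 -0.2] [ 0.35  0.13 -0.02] 37.7 0.0
top nut1 [([274, 195], 0.62), ([269, 200], 0.51), ([269, 196], 0.36)]
top scoop [([408, 238], 0.71), ([302, 220], 0.48)]
top disp_a [([333, 198], 0.9)]
top disp_open [([269, 192], 0.72), ([387, 222], 0.44), ([304, 222], 0.36)]
top jam_jar [([304, 152], 0.64)]
top honey_jar [([385, 184], 0.81)]
top cheese [([265, 141], 0.62)]
scene nut1 []
scene scoop [([122, 130], 0.62)]
scene disp_a [([186, 193], 0.72), ([246, 282], 0.66), ([124, 133], 0.21)]
scene disp_open [([256, 204], 0.79)]
scene jam_jar [([130, 211], 0.72), ([201, 256], 0.62)]
scene honey_jar [([122, 131], 0.69), ([128, 210], 0.61)]
scene cheese [([244, 282], 0.62)]
```

View pics/final.png

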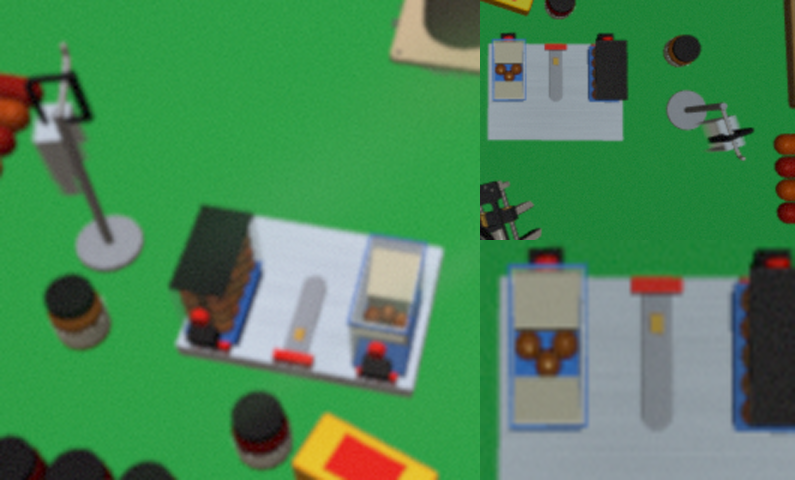

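The scoop hangs nose down on the peg, and the three nuts lie in the open dispenser's chute. Both dispensers sit against their stops and the bystanders haven't moved. Handing in.

```bash
python3 -c "
from station import arm
print(arm.sign_off())"
```

```text
the job is handed in; nothing more can be done
None
```

The job is handed in, verdict not shown: both dispensers were pushed to their stops on rails 0 and 2 (roller catches not readable directly), all three nuts are in the open one, the empty scoop hangs on the hook, and the jars and cheese look unmoved.

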